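# Set the cutting rule to the 10 cm mark of the board tape

### The arm

A 6-joint arm with a two-finger parallel gripper is mounted at the origin on the work surface. World frame = base frame: x ahead of the robot, y to its left, z up, the work surface at z = 0. Lengths are in m, angles in rad, forces in N, time in s.
With the tool pointing down it reaches from about 0.375 to 0.975 m from the base axis. Payload 3.8 kg.
Tool frame: the origin (TCP) lies midway between the tips of the shut fingers; the grasp point (between the pads) lies 19 mm behind it; z points along the fingers, y is the direction in which the jaws open and shut (so a half turn about z gives the same grasp; the last joint's range is limited). The gripper opens to 85 mm and grips with 20 to 120 N. Pads are 22 mm wide; open, the fingers measure 114 mm over their backs; the gripper's body (76 mm by 85 mm) begins 54 mm behind the grasp point. The pads swing forward as they close: fully open they stand 13 mm farther back than shut.
Start: joints at [-1.176, 0.264, 1.604, -0, 1.274, -0.037], TCP at [0.282, -0.613, 0.231] pointing down, gripper open.
Joint ranges: [-2.63, 2.63], [-0.94, 2.18], [0.31, 2.57], [-1.31, 4.45], [0, 2.66], [-2.55, 2.55]. Speed limits (rad/s): [2.57, 2.57, 3.14, 3.14, 3.14, 3.14].

### API

Orientations are given as a 3x3 rotation matrix whose columns are the frame's x, y, z axes.
In Python, from bench import r gives the robot as it stands.
- The arm moves only by the tool jog_arm, never from a script. Its argument "increments" is one flat list of numbers, 5 for each row, row after row: the opening in per cent of the stroke, from 0 (shut) to 100 (fully open), then the shift along the world's x, y, z in m, then the turn about the world's z in units of 8 degrees (1.0 is 8 degrees). A call has exactly 5 rows; each row shifts and turns the pose as measured when the row begins; what a row does not reach is not made up. A row lasts 1/10 s, in which the tool goes at most 50 mm and 8.59 degrees, less where a joint would pass 70% of its speed; a pose out of reach is approached as far as the arm can. A call with a gripper value outside its range is refused whole. The fingers move at their own pace and stop on an object; "newtons" is the grip in N (left out, the last holds). Time passes only in rows, so rows that do not move let the fingers close, or fill a call up. It gives the time, the measured TCP pose, the force and the opening at its end, in the units of the state.
- r.read_state(): the state, without advancing time (a new reading comes with each control period).
- r.camera(name): name is "scene" or "side" or "wrist"; returns a dict with "frame" (384x512x3 uint8, red, green, blue), "mtx" (3x3 intrinsics, pixels), "pose" (4x4, takes a point from camera to world coordinates); the wrist camera has in their place "tool_from_camera" (4x4, takes a point from camera to tool coordinates, whose origin is the TCP and whose axes are the flange's). Camera axes: x right, y up, looking along -z (the intrinsics and any distortion apply to the point x, -y, -z); pixel columns grow to the right and rows downward; lengths in m; the calibration is good to about 2 mm. A picture is of the moment at which its call begins: read the wrist's pose just before it. There is no depth.
- r.sign_off(): hands the job in, once; it reports no verdict.
The state is a dict: "clock": time; "joints": joint angles; "qd": joint speeds; "joint_torque": joint torques, N m; "tcp_pos": TCP position; "tcp_rot": TCP orientation; "contact_force": force on the tool from outside, world axes, zero at the start; "ft_torque": the same for the moment, N m; "finger_gap": opening from 0.0 (shut) to 1.0 (fully open).
Only numpy, scipy, OpenCV 4.12 (cv2) and the standard library are available. Lean on these libraries where they do the work, as an engineer would, in place of code of your own. Each camera call takes 0.05 s, during which the arm holds its last target.

### The job

Set up the cutting board for 10 cm strips. Draw the pocket tape's blade out by its end hook until the broad black band across the blade sits at the mouth of the case (the blade locks itself and stays out), then slide the cutting rule along the mat until its long edge just touches the end hook, lying flat, across the end of the blade and square to it, without shoving the blade back in. Leave everything else where it is.

Things in the scene. Friction and masses are not known exactly. Their poses are not given: they have to be found in the camera images.
- board: Cutting board, fixed: plywood 420 x 240 mm (its x, y) with a dark gridded mat on top, mat surface 15 mm above the table. Origin: centre of its underside. +x runs along the tape blade, from case to hook; y runs across it. A grey pocket tape (case 48 mm wide, 75 mm high over the mat) is screwed down at y = 0 from x = -188 to -70 mm, in a steel saddle 78 mm wide; the blade comes out at x = -70 mm.
- tape_mouth (a point): the mouth of the tape case: the middle of the slot in its front face, at the height of the blade's top face (15 mm above the mat, 30 mm above the table). Same axes as the board.
- tape_hook (a point): Middle of the outer (far) face of the steel end hook, level with the blade's top face, 15 mm above the mat; moves with the blade; board's axes. The hook is an upright plate 4 mm thick (from this face back towards the case), 32 mm wide across the blade, from 2 to 36 mm above the mat, so 21 mm proud of the blade. The yellow blade is 25 mm wide, 3 mm thick.
- tape (a joint): Blade drawn out, in m: mouth of the case to the hook's outer face. 0 fully in, 0.128 end stop. The black band, 8 mm broad, lies 96 to 104 mm from the hook's outer face: centred on the mouth at 0.100, inside the case at the start (0.045 to 0.068). A spring of 2 to 4 N pulls inward, but the self-lock holds the blade where it is left: drawing out takes about 13 N, pushing in about 5 N.
- rule: Loose aluminium cutting rule, about 0.28 kg: flat bar 60 mm wide (its x), 200 long (its y), 6 thick, with a black grip ridge along its middle, 14 mm wide, 180 long, top 24 mm above the underside. Origin: centre of the underside; the long edges lie 30 mm either side of it, the ridge's faces 7 mm. Starts flat on the mat beyond the hook, roughly across the blade, its -x edge towards the hook.
- weight_a: a bystander, to be left where it stands. Steel pattern weight with a knob, 46 mm diameter, 41 mm high, on the mat beside the blade at the board's +y side. Origin at the centre of its underside.
- weight_b: a bystander, to be left where it stands. The like pattern weight at the board's -y side of the blade. Origin at the centre of its underside.
- cone: a bystander, to be left where it stands. Off-white cone of thread, 58 mm diameter at the foot, 110 mm high, standing on the table to the left. Origin at the centre of its underside.
- pin_dish: a bystander, to be left where it stands. White round pin dish, 100 mm diameter, 22 mm high, on the table to the left. Origin at the centre of its underside.
- shears: a bystander, to be left where it stands. Tailor's shears with dark red handles, about 240 mm long, 13 mm thick, lying on the table to the right. Origin under the pivot.
- rotary_cutter: a bystander, to be left where it stands. Rotary cutter, about 180 mm long, 44 mm high, lying on the table to the right. Origin near its middle, on its underside.
- spool: a bystander, to be left where it stands. Reel of brown thread, 32 mm diameter, 52 mm high, standing on the table to the right. Origin at the centre of its underside.
Mind the look-alikes: they are no part of the job. What is shaped like the rule but orange or yellow is not meant.

How it is judged:
On the way, in this order (a step that is already met when the one before it is completed fails the run):
1. the blade is drawn out so that the mouth of the case lies on the black band (96 to 104 mm out) (value of joint tape between 0.096 and 0.104 m), for 0.3 s.
2. the rule's long edge is at the hook, square to the blade, the blade still at its mark (all of step 1 and x of rule in the frame of tape_hook between 0.027 and 0.034 m and angle between the x axis of rule and the x axis of board, either way round below 0.06 rad and y of rule in the frame of tape_hook between -0.06 and 0.06 m and angle between rule's own z axis and vertical below 0.05 rad), for 0.2 s.
At the end, for the whole second after the job is handed in: Blade 96 to 104 mm out (mouth of the case on the black band); rule flat on the mat and at rest, its long edge at the hook (centre line 27 to 34 mm beyond the hook's outer face: gap at most 4 mm), square to the blade within 0.06 rad, its middle within 60 mm of the blade's line (all of step 2 and linear speed of rule below 0.01 m/s and velocity of joint tape between -0.005 and 0.005 m/s); the robot touches nothing.
It fails at once if any of the other things (pattern weights, cone, pin dish, shears, rotary cutter, reel) is moved by more than 20 mm (distance of any of weight_a, weight_b, cone, pin_dish, shears, rotary_cutter, spool from where it was at the start of the episode above 0.02 m).
It also fails if it takes over 51 s, if anything falls off the work surface, if the arm or the gripper's body presses on something with over 40 N, if the wrist force passes 120 N, or if a joint passes its speed limit or range.

## Working session

There is one attempt and no reset: what is moved stays moved. The work goes in short steps, Python scripts to look and compute and a tool call to move; the robot and the scene stay as the last step left them, time stands still between calls to the robot, and variables do not carry over. Pictures are saved under pics/ and viewed, and the job is handed in when it is done.

Besides the shell and the picture viewer there is one more tool, called as name(argument=value, ...), one argument or row to a line, values as JSON. jog_arm: Moves the arm, as the interface text tells. Its arguments: {"type":"object","properties":{"increments":{"type":"array"},"newtons":{"type":"number"}},"required":["increments"]}

```bash
mkdir -p pics; ls; python3 - <<'E'
from bench import r
import cv2,numpy as np,pickle
s=r.read_state();print(s)
d={}
for n in ["scene","side","wrist"]:
    c=r.camera(n);d[n]=c
    cv2.imwrite(f"pics/{n}0.png",cv2.resize(c["frame"][:,:,::-1],(800,600),interpolation=cv2.INTER_CUBIC))
    print(n,{k:v for k,v in c.items() if k!="frame"})
pickle.dump((s,d),open("d0.pkl","wb"))
E
```

```text
pics
{'clock': 0.0, 'joints': array([-1.17589913e+00,  2.64728157e-01,  1.60540200e+00, -7.53348008e-06,
        1.27366950e+00, -3.69239749e-02]), 'qd': array([-0.00028206, -0.0005832 , -0.00053223,  0.0006766 , -0.00188964,
        0.00141903]), 'joint_torque': array([ 1.45646700e-03, -5.15108836e+01, -3.67320371e+01, -1.72386308e-05,
        1.28930208e-02,  7.27019682e-06]), 'tcp_pos': array([ 0.28220337, -0.61236876,  0.22996373]), 'tcp_rot': array([[ 9.08204156e-01,  4.18526557e-01, -8.55711874e-04],
       [ 4.18527425e-01, -9.08201881e-01,  2.03437105e-03],
       [ 7.42791766e-05, -2.20576313e-03, -9.99997565e-01]]), 'contact_force': array([-0.2521569 , -0.1852957 ,  0.54548672]), 'ft_torque': array([-0.00937384,  0.03486575, -0.02227901]), 'finger_gap': 1.0010033774402305}
scene {'mtx': array([[360.36629804,   0.        , 253.91302276],
       [  0.        , 360.36629804, 187.35942391],
       [  0.        ,   0.        ,   1.        ]]), 'pose': array([[ 0.68016865, -0.51624488,  0.52044388,  1.11203051],
       [ 0.73284764,  0.46195146, -0.49953497, -0.72628583],
       
[... 369 characters left out ...]
2582, -0.74014377,  0.66585669,  1.01378442],
       [ 0.00744766,  0.66827231,  0.74387946,  1.24029659],
       [ 0.        ,  0.        ,  0.        ,  1.        ]])}
wrist {'mtx': array([[335.56981895,   0.        , 253.0395486 ],
       [  0.        , 335.56981895, 195.15053284],
       [  0.        ,   0.        ,   1.        ]]), 'tool_from_camera': array([[ 6.12400835e-04,  9.56108135e-01,  2.93013412e-01,
         7.37923447e-02],
       [ 9.99999195e-01, -2.59789578e-04, -1.24230973e-03,
         6.78878433e-05],
       [-1.11166061e-03,  2.93013937e-01, -9.56107524e-01,
        -1.42774217e-01],
       [ 0.00000000e+00,  0.00000000e+00,  0.00000000e+00,
         1.00000000e+00]])}
```

View pics/scene0.png

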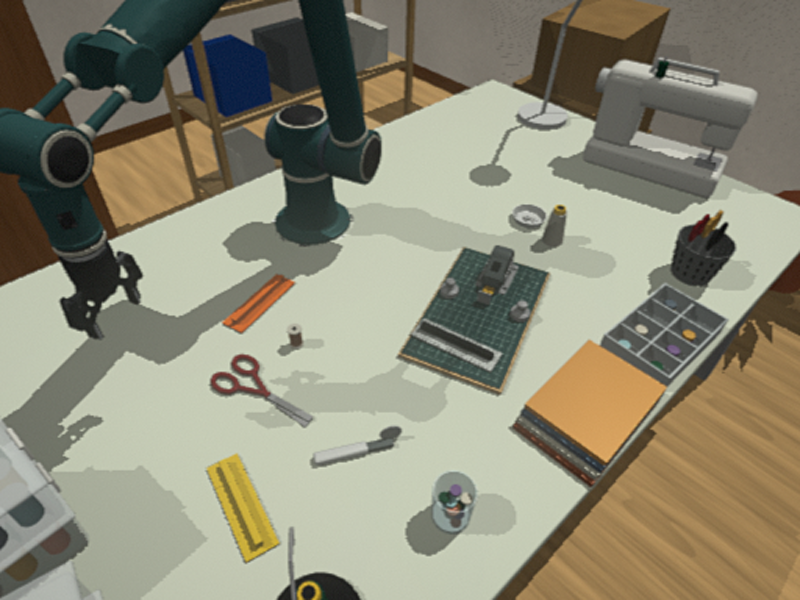

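View pics/side0.png

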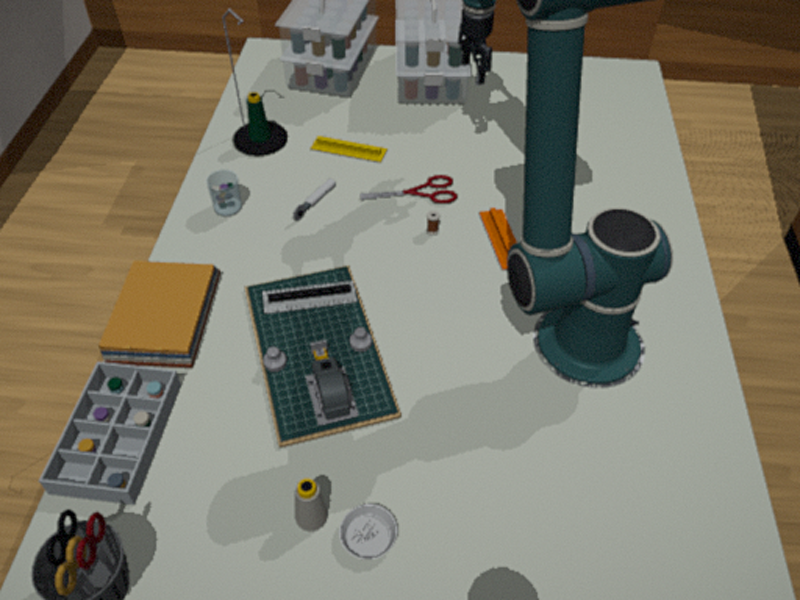

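View pics/wrist0.png

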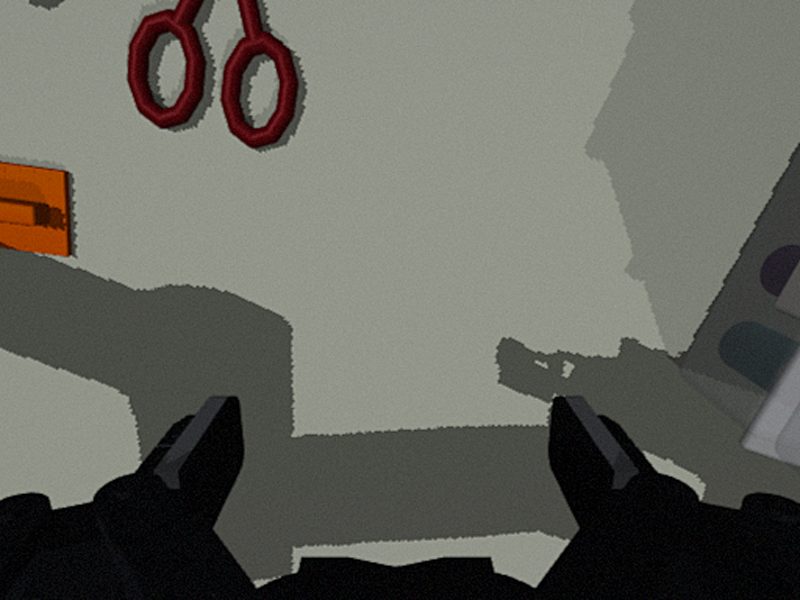

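Candidates for the rule (800-px scene picture): the silver bar with black ridge on the mat (457,342), the orange bar (260,303) and the yellow bar (243,507). By the description it is the silver one on the mat. The hook is near (487,293) at the grey tape case. I'll enlarge that area to check.

```bash
cat > h.py <<'E'
import cv2,numpy as np
def crop(f,x0,y0,x1,y1,name):
    c=f[y0:y1,x0:x1,::-1];k=min(800/(x1-x0),600/(y1-y0))
    cv2.imwrite(name,cv2.resize(c,None,fx=k,fy=k,interpolation=cv2.INTER_CUBIC));print(name,"k",k)
def campose(c,s=None):
    if "pose" in c:return c["pose"]
    T=np.eye(4);T[:3,:3]=s["tcp_rot"];T[:3,3]=s["tcp_pos"];return T@c["tool_from_camera"]
def ray(c,uv,z,s=None):
    P=campose(c,s);m=c["mtx"]
    d=np.array([(uv[0]-m[0,2])/m[0,0],-(uv[1]-m[1,2])/m[1,1],-1]);d=P[:3,:3]@d
    o=P[:3,3];return o+d*(z-o[2])/d[2]
def proj(c,p,s=None):
    P=campose(c,s);m=c["mtx"];q=P[:3,:3].T@(np.asarray(p)-P[:3,3])
    return np.array([m[0,2]+m[0,0]*q[0]/-q[2],m[1,2]-m[1,1]*q[1]/-q[2]])
E
python3 - <<'E'
import pickle
from h import *
s,d=pickle.load(open("d0.pkl","rb"))
crop(d["scene"]["frame"],250,150,360,255,"pics/sc.png")
crop(d["side"]["frame"],150,165,262,290,"pics/si.png")
E
```

```text
pics/sc.png k 5.714285714285714
pics/si.png k 4.8
```

View pics/sc.png

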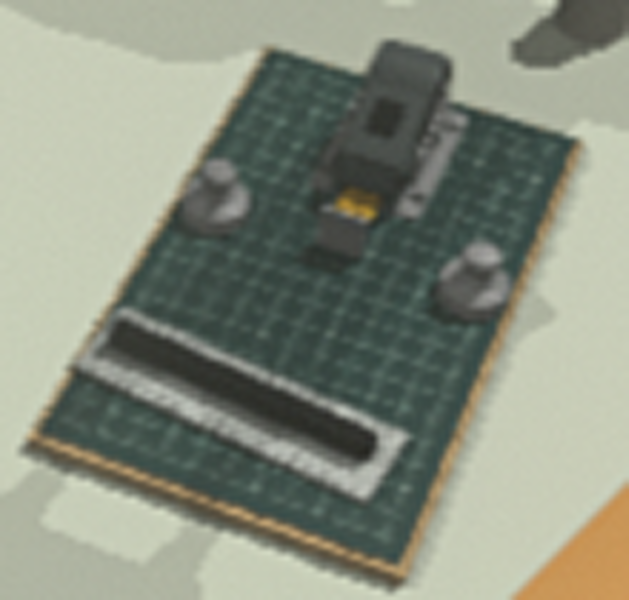

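View pics/si.png

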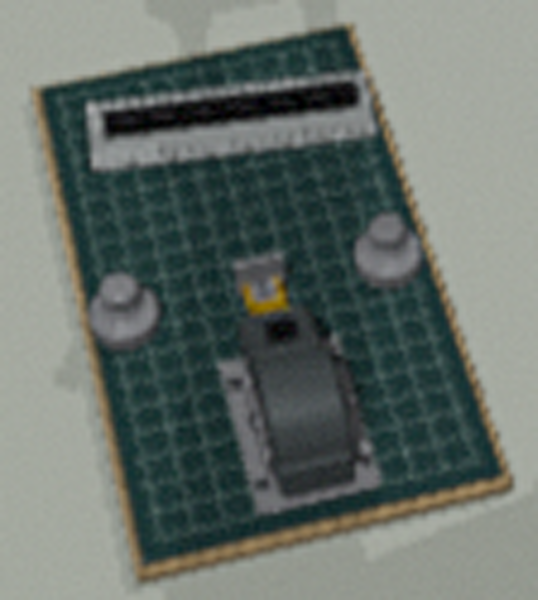

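```bash
cat > fit.py <<'E'
import pickle
from h import *
from scipy.optimize import least_squares
s,d=pickle.load(open("d0.pkl","rb"))
def S(p):return np.array(p)/5.7143+np.array([250,150])-.4
def D(p):return np.array(p)/4.8+np.array([150,165])-.4
sc=[S(p) for p in [(267,47),(578,143),(405,568),(33,437)]]
si=[D(p) for p in [(512,478),(140,568),(38,92),(350,28)]]
for n,l in (("scene",sc),("side",si)):
    for p in l: print(n,ray(d[n],p,.015))
# order: (-x,-y),(-x,+y),(+x,+y),(+x,-y)
C=np.array([(-.21,-.12),(-.21,.12),(.21,.12),(.21,-.12)])
def b2w(q,p):
    c,s_=np.cos(q[2]),np.sin(q[2]);return np.array([q[0]+c*p[0]-s_*p[1],q[1]+s_*p[0]+c*p[1],p[2] if len(p)>2 else .015])
def res(q,ns):
    o=[]
    for n,l in (("scene",sc),("side",si)):
        if n in ns:
            for p,c in zip(l,C):o+=list(proj(d[n],b2w(q,c))-p)
    return np.array(o)
if __name__=="__main__":
  for ns in (["scene"],["side"],["scene","side"]):
    w=ray(d["side"],si[0],.015)
    f=min((least_squares(res,[.5,0,a],args=(ns,)) for a in (-1.5,0,1.5,3)),key=lambda f:f.cost)
    print(ns,f.x,f.cost);print(f.fun.round(2))
  q=f.x
  def w2b(w):
    c,s_=np.cos(q[2]),np.sin(q[2]);v=w[:2]-q[:2];return np.array([c*v[0]+s_*v[1],-s_*v[0]+c*v[1]])
  print("hook top corners side",[w2b(ray(d["side"],D(p),.051)) for p in [(236,263),(284,258)]])
  print("hook top corners scene",[w2b(ray(d["scene"],S(p),.051)) for p in [(322,207),(370,225)]])
  print("rule corners side z.021",[w2b(ray(d["side"],D(p),.021)) for p in [(86,100),(365,70),(377,132),(95,168)]])
  print("rule corners scene",[w2b(ray(d["scene"],S(p),.021)) for p in [(125,308),(410,434),(369,497),(76,364)]])
  print("wa", [w2b(ray(d["side"],D(p),.056)) for p in [(385,222),(120,283)]],[w2b(ray(d["scene"],S(p),.056)) for p in [(218,168),(484,252)]])
  print("hook world",b2w(q,(-.07+.055,0,.03)))
E
python3 fit.py
```

```text
scene [0.37862989 0.22125425 0.015     ]
scene [0.59656527 0.30603665 0.015     ]
scene [ 0.75022147 -0.07011564  0.015     ]
scene [ 0.53613932 -0.16203593  0.015     ]
side [0.37561016 0.22632233 0.015     ]
side [0.59428003 0.31244873 0.015     ]
side [ 0.74504565 -0.06490165  0.015     ]
side [ 0.53067863 -0.15092456  0.015     ]
['scene'] [0.5639195  0.07569988 5.10282496] 3.5583099579571376
[-0.51 -0.92  1.09 -1.25  0.56  1.31 -1.09 -0.22]
['side'] [ 0.5619043   0.07831852 -1.18801726] 7.045789925427926
[ 1.09  0.66 -0.55  1.64 -1.43 -1.58  0.87 -2.05]
['scene', 'side'] [0.56271137 0.07736765 5.09861451] 11.40714444878816
[-0.22 -1.23  1.28 -1.44  0.29  0.82 -1.15 -0.86  1.04  0.19 -0.48  1.38
 -1.79 -1.67  0.45 -2.3 ]
hook top corners side [array([-0.02099351,  0.01528224]), array([-0.02580691, -0.01579822])]
hook top corners scene [array([-0.01965157, -0.01481933]), array([-0.01726571,  0.01875119])]
rule corners side z.021 [array([0.17746331, 0.08375004]), array([ 0.14976758, -0.11458237]), array([ 0.0894919 , -0.10783124]), array([0.11243803, 0.08868619])]
rule corners scene [array([ 0.09352745, -0.1048216 ]), array([0.11484469, 0.09142261]), array([0.17184388, 0.08411918]), array([ 0.15119145, -0.11347811])]
wa [array([-0.01905941, -0.08623297]), array([-0.01983803,  0.09118294])] [array([-0.01967679, -0.08796881]), array([-0.02030986,  0.09292541])]
hook world [0.55706095 0.09126271 0.03      ]
```

The close crop shows the silver bar with the black ridge, lying on the mat beyond the hook, so that is the rule. Board yaw is about -67.9°. The measured hook top (32 mm wide), the weights and the rule size all fit the given values. Next I'll go to a viewpoint over the board.

jog_arm(
  increments=[45, 0.02, 0.045, 0, -0.3, 45, 0.02, 0.045, 0, 0, 45, 0.02, 0.045, 0, 0, 45, 0.02, 0.045, 0, 0, 45, 0.02, 0.045, 0, 0],
  newtons=60,
)

```text
clock: 0.65
tcp_pos: [0.38, -0.3864, 0.2266]
tcp_rot: [[0.929, 0.369, -0.003], [0.369, -0.929, 0.003], [-0.002, -0.004, -1.0]]
contact_force: [0.8, -0.5, 0.1]
finger_gap: 0.451
```

jog_arm(
  increments=[45, 0.02, 0.045, 0, 0, 45, 0.02, 0.045, 0, 0, 45, 0.02, 0.045, 0, 0, 45, 0.02, 0.045, 0, 0, 45, 0.02, 0.045, 0, 0],
)

```text
clock: 1.15
tcp_pos: [0.4788, -0.1567, 0.2257]
tcp_rot: [[0.93, 0.367, -0.002], [0.367, -0.93, 0.003], [-0.001, -0.004, -1.0]]
contact_force: [0.4, -0.6, -0.1]
finger_gap: 0.453
```

jog_arm(
  increments=[45, 0.02, 0.045, 0, 0, 45, 0.02, 0.045, 0, 0, 45, 0.02, 0.04, 0, 0, 45, 0.01, 0.02, 0, 0, 45, 0, 0, 0, 0],
)

```text
clock: 1.65
tcp_pos: [0.55, 0.0038, 0.225]
tcp_rot: [[0.928, 0.374, -0.002], [0.374, -0.928, 0.005], [0.0, -0.005, -1.0]]
contact_force: [-0.3, -0.4, 0.0]
finger_gap: 0.447
```

```bash
python3 - <<'E'
from bench import r
from h import *
import pickle
s=r.read_state();c=r.camera("wrist");pickle.dump((s,c),open("w1.pkl","wb"))
crop(c["frame"],0,0,512,384,"pics/w1.png");print(s["tcp_pos"],s["qd"])
E
```

```text
pics/w1.png k 1.5625
[0.55003777 0.00381514 0.22502814] [ 0.00878797 -0.00217364  0.0106251  -0.02147272  0.00986117 -0.00690968]
```

View pics/w1.png

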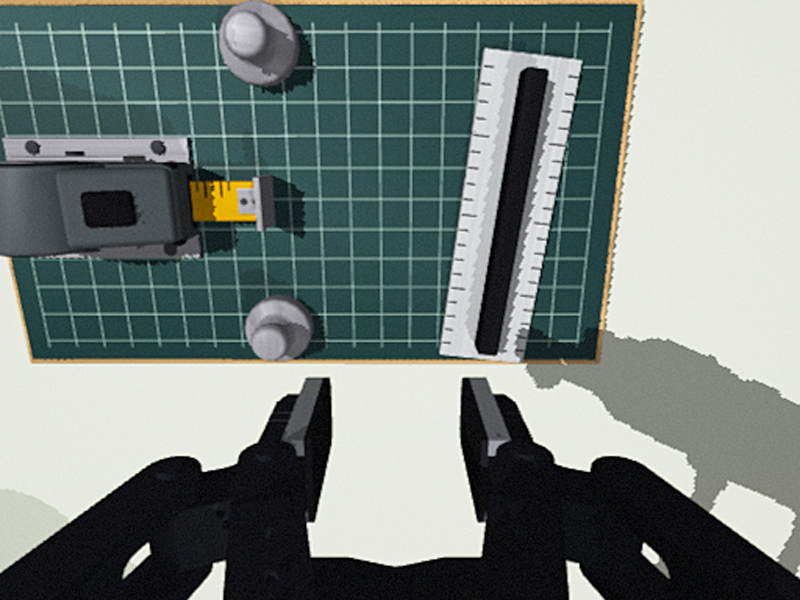

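```bash
python3 - <<'E'
from h import *
import pickle
s,c=pickle.load(open("w1.pkl","rb"))
crop(c["frame"],110,95,210,170,"pics/w1a.png")
E
```

```text
pics/w1a.png k 8.0
```

View pics/w1a.png

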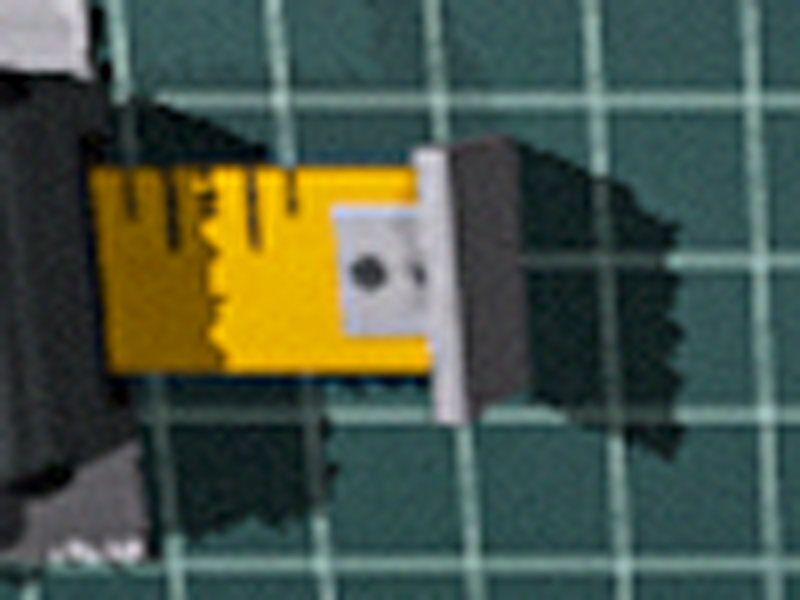

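```bash
python3 - <<'E'
from h import *
import pickle
s,c=pickle.load(open("w1.pkl","rb"))
A=lambda p:np.array(p)/8+[110,95]-.4
B=lambda p:np.array(p)/1.5625-.2
R=lambda p,z:ray(c,p,z,s)
h1,h2=R(A((445,147)),.051),R(A((468,420)),.051)
m1,m2=R(A((90,168)),.030),R(A((108,372)),.030)
print("hook",h1,h2,np.linalg.norm(h1-h2)); print("mouth",m1,m2,np.linalg.norm(m1-m2))
h=(h1+h2)/2;m=(m1+m2)/2
v=(h-m)[:2];print("mid",h,m,"ext",np.linalg.norm(v),"ang",np.degrees(np.arctan2(v[1],v[0])))
n=(h2-h1);print("hook perp ang",np.degrees(np.arctan2(n[1],n[0]))-90, np.degrees(np.arctan2(n[1],n[0]))+90)
e=[R(B(p),.015) for p in [(33,361),(600,361),(640,4)]]
for a,b in ((0,1),(2,1)):
  d=e[b]-e[a];print("edge",e[a],e[b],np.linalg.norm(d),np.degrees(np.arctan2(d[1],d[0])))
rl=[R(B(p),.021) for p in [(485,47),(582,61),(520,360),(440,354)]]
for p in rl:print("rule",p)
print([np.linalg.norm(rl[i]-rl[(i+1)%4]) for i in range(4)],sum(rl)/4)
for a,b in((0,3),(1,2)):
  d=rl[a]-rl[b];print(np.degrees(np.arctan2(d[1],d[0])))
t=[R(B(p),.039) for p in [(535,68),(487,354)]]
print("ridge ends",t,np.linalg.norm(t[0]-t[1]),(t[0]+t[1])/2, np.degrees(np.arctan2(*(t[0]-t[1])[1::-1])))
y=s["tcp_rot"][:,1];print("tool y ang",np.degrees(np.arctan2(y[1],y[0])))
E
```

```text
hook [0.57130077 0.09988738 0.051     ] [0.54226637 0.08783333 0.051     ] 0.03143717544837608
mouth [0.54940245 0.14421157 0.03      ] [0.52599903 0.13543885 0.03      ] 0.024993619931424727
mid [0.55678357 0.09386035 0.051     ] [0.53770074 0.13982521 0.03      ] ext 0.04976868611235021 ang -67.45366618820235
hook perp ang -247.45351998291238 -67.45351998291238
edge [0.37926228 0.22084367 0.015     ] [ 0.53446368 -0.16188604  0.015     ] 0.41300061328819015 -67.92686706054918
edge [ 0.74738282 -0.07337049  0.015     ] [ 0.53446368 -0.16188604  0.015     ] 0.2305852683930349 -157.4261826499365
rule [0.69035378 0.00313452 0.021     ]
rule [ 0.70526077 -0.05446691  0.021     ]
rule [ 0.51515441 -0.10540541  0.021     ]
rule [ 0.49793664 -0.05066614  0.021     ]
[np.float64(0.05949909780961399), np.float64(0.19681249794331257), np.float64(0.057383265664047826), np.float64(0.19979706767655295)] [ 0.6021764  -0.05185099  0.021     ]
15.621220654133731
14.99990360531936
ridge ends [array([ 0.68740247, -0.02673091,  0.039     ]), array([ 0.51611739, -0.07581974,  0.039     ])] 0.1781805091798734 [ 0.60175993 -0.05127532  0.039     ] 15.991845821364093
tool y ang -68.05966472367558
```

Everything fits: hook width 31.4 mm (32 true), blade 25.0 mm, rule about 198 x 58 mm, blade out about 49.8 mm, hook at (0.557, 0.094). I'll move over the hook and go down partway.

jog_arm(
  increments=[45, 0.002, 0.045, 0, 0.06, 45, 0.004, 0.045, 0, 0, 45, 0, 0.002, -0.04, 0, 45, 0, 0, -0.04, 0, 45, 0, 0, -0.02, 0],
)

```text
clock: 2.2
tcp_pos: [0.5581, 0.0916, 0.1272]
tcp_rot: [[0.927, 0.376, 0.008], [0.376, -0.927, 0.002], [0.008, 0.001, -1.0]]
contact_force: [-0.6, -0.6, -0.4]
finger_gap: 0.453
```

```bash
python3 - <<'E'
from bench import r
from h import *
s=r.read_state();c=r.camera("wrist")
crop(c["frame"],80,150,430,384,"pics/w2.png");print(s["tcp_pos"],s["finger_gap"])
y=s["tcp_rot"][:,1];print("tool y ang",np.degrees(np.arctan2(y[1],y[0])))
h=np.array([.5568,.0939]);v=s["tcp_pos"][:2]-h;a=np.radians(-67.6)
print("tcp rel hook outer face",v@[np.cos(a),np.sin(a)],v@[-np.sin(a),np.cos(a)])
E
```

```text
pics/w2.png k 2.2857142857142856
[0.55808452 0.09163327 0.12717664] 0.45264356498449276
tool y ang -67.93171261538306
tcp rel hook outer face 0.0025851912073465992 0.00032381782603202653
```

View pics/w2.png

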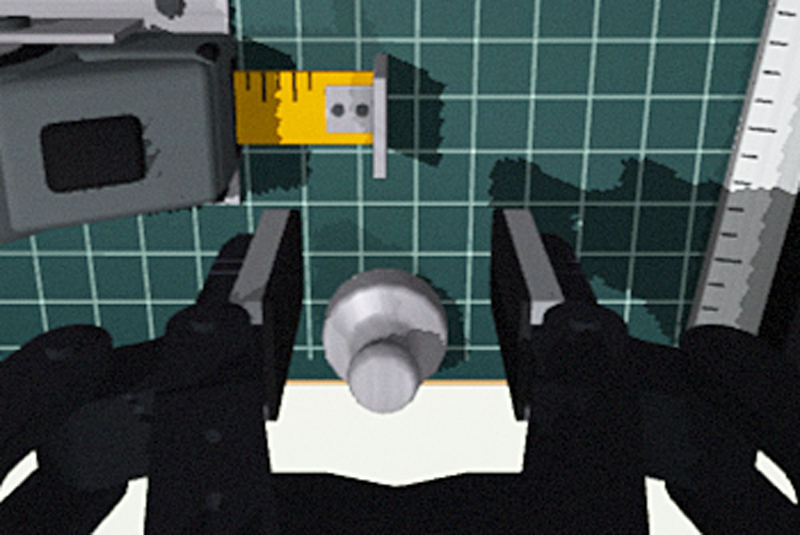

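The hook sits between the finger lines at crop (380,115), and the TCP is about 4.6 mm too far along +x of the board. I'll correct that and go down.

jog_arm(
  increments=[45, -0.002, 0.004, -0.03, 0.04, 45, 0, 0, -0.03, 0, 45, 0, 0, -0.015, 0, 45, 0, 0, -0.008, 0, 45, 0, 0, 0, 0],
)

```text
clock: 2.75
tcp_pos: [0.5538, 0.0892, 0.0405]
tcp_rot: [[0.927, 0.375, 0.003], [0.375, -0.927, -0.0], [0.003, 0.001, -1.0]]
contact_force: [-0.5, -0.2, -0.4]
finger_gap: 0.451
```

```bash
cat > st.py <<'E'
from bench import r
from h import *
s=r.read_state();print(s["clock"],s["tcp_pos"].round(4),s["finger_gap"],s["contact_force"].round(1))
y=s["tcp_rot"][:,1];print("tool y ang",np.degrees(np.arctan2(y[1],y[0])))
h=np.array([.5568,.0939]);v=s["tcp_pos"][:2]-h;a=np.radians(-67.6)
print("tcp rel hook0 outer face",v@[np.cos(a),np.sin(a)],v@[-np.sin(a),np.cos(a)])
E
python3 st.py
```

```text
2.75 [0.5538 0.0892 0.0405] 0.45125805787895124 [-0.5 -0.2 -0.4]
tool y ang -67.96820341125083
tcp rel hook0 outer face 0.0031815862449474865 -0.004519408836395901
```

jog_arm(
  increments=[45, 0.002, 0.0065, -0.003, 0.04, 45, 0, 0, 0, 0, 45, 0, 0, 0, 0, 45, 0, 0, 0, 0, 45, 0, 0, 0, 0],
)

```text
clock: 3.25
tcp_pos: [0.5606, 0.0966, 0.0427]
tcp_rot: [[0.925, 0.381, 0.012], [0.381, -0.925, 0.001], [0.011, 0.004, -1.0]]
contact_force: [1.0, -0.5, -0.6]
finger_gap: 0.454
```

```bash
python3 st.py; python3 - <<'E'
from bench import r
from h import *
c=r.camera("wrist")
crop(c["frame"],80,150,430,384,"pics/w3.png")
E
```

```text
3.25 [0.5606 0.0966 0.0427] 0.4536665372375173 [ 1.  -0.5 -0.6]
tool y ang -67.63490950836955
tcp rel hook0 outer face -0.001013619902184593 0.004502521233554675
pics/w3.png k 2.2857142857142856
```

View pics/w3.png

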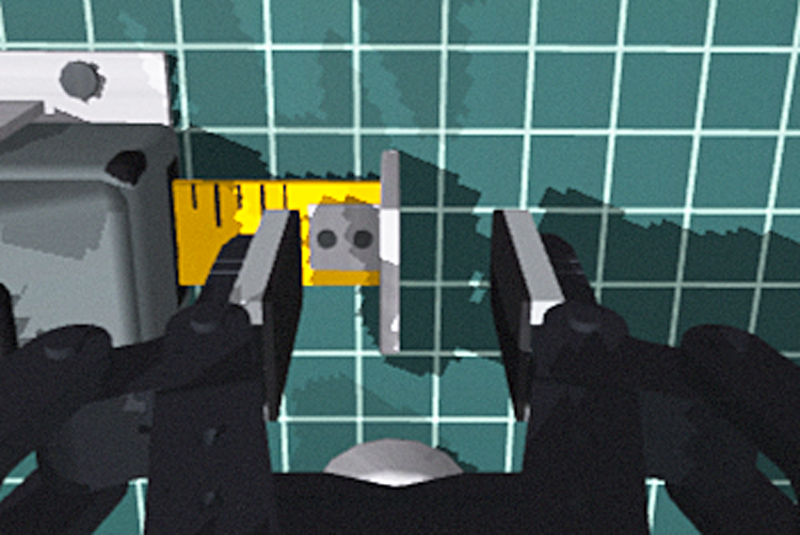

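The hook plate stands between the pads (crop x≈390, pad midline 396). I'll drop 5 mm, trim sideways and close.

jog_arm(
  increments=[45, -0.003, -0.001, -0.005, 0, 45, 0, 0, 0, 0, 0, 0, 0, 0, 0, 0, 0, 0, 0, 0, 0, 0, 0, 0, 0],
  newtons=60,
)

```text
clock: 3.8
tcp_pos: [0.5569, 0.0958, 0.0374]
tcp_rot: [[0.925, 0.38, 0.011], [0.38, -0.925, 0.002], [0.011, 0.003, -1.0]]
contact_force: [-1.3, 2.6, 2.1]
finger_gap: 0.023
```

```bash
python3 st.py; python3 - <<'E'
from bench import r
from h import *
c=r.camera("wrist")
crop(c["frame"],80,150,430,384,"pics/w4.png")
E
```

```text
3.8 [0.5569 0.0958 0.0374] 0.022926342944129964 [-1.3  2.6  2.1]
tool y ang -67.66943400045693
tcp rel hook0 outer face -0.0017602360889208343 0.0008410467516451779
pics/w4.png k 2.2857142857142856
```

View pics/w4.png

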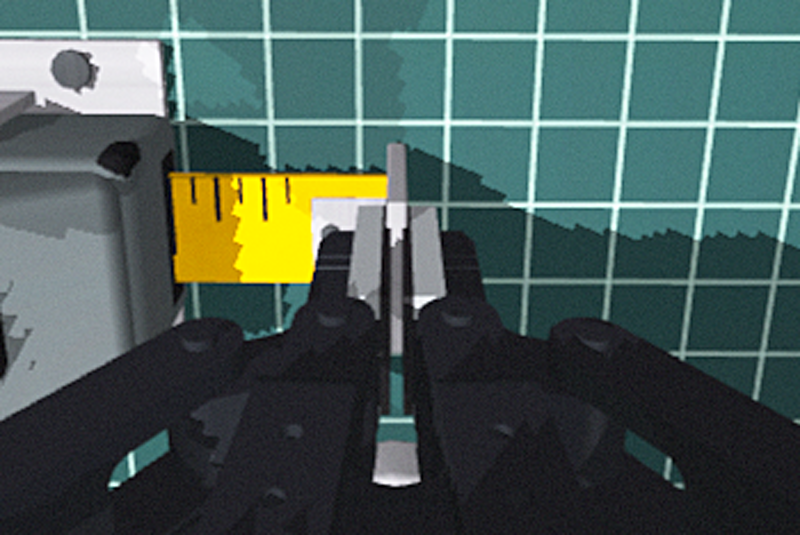

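The hook is clamped between the pads (crop x≈397). Now I'll draw it out, 45 mm first.

jog_arm(
  increments=[0, 0.0038, -0.0093, 0, 0, 0, 0.0038, -0.0093, 0, 0, 0, 0.0038, -0.0093, 0, 0, 0, 0.0038, -0.0093, 0, 0, 0, 0, 0, 0, 0],
)

```text
clock: 4.35
tcp_pos: [0.5678, 0.0689, 0.0374]
tcp_rot: [[0.927, 0.376, 0.002], [0.376, -0.926, 0.019], [0.009, -0.017, -1.0]]
contact_force: [0.4, -6.0, 0.3]
finger_gap: 0.023
```

```bash
python3 st.py; python3 - <<'E'
from bench import r
from h import *
c=r.camera("wrist")
crop(c["frame"],0,100,430,384,"pics/w5.png")
E
```

```text
4.35 [0.5678 0.0689 0.0374] 0.022754644793049204 [ 0.4 -6.   0.3]
tool y ang -67.8974325946168
tcp rel hook0 outer face 0.027326202760319235 0.0006297490448847839
pics/w5.png k 1.8604651162790697
```

View pics/w5.png

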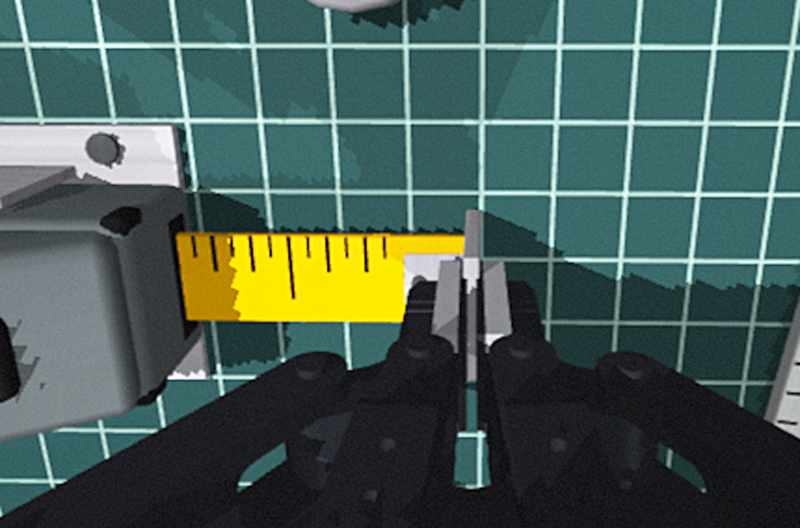

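The blade follows and is now about 79 mm out.

jog_arm(
  increments=[0, 0.0038, -0.0093, 0, 0, 0, 0.0038, -0.0093, 0, 0, 0, 0, 0, 0, 0, 0, 0, 0, 0, 0, 0, 0, 0, 0, 0],
)

```text
clock: 4.9
tcp_pos: [0.5735, 0.0549, 0.0375]
tcp_rot: [[0.927, 0.375, -0.002], [0.375, -0.927, 0.026], [0.008, -0.025, -1.0]]
contact_force: [-1.3, 1.3, 1.2]
finger_gap: 0.027
```

```bash
python3 st.py; python3 - <<'E'
from bench import r
from h import *
c=r.camera("wrist")
crop(c["frame"],0,100,430,384,"pics/w6.png")
E
```

```text
4.9 [0.5735 0.0549 0.0375] 0.027284665045913016 [-1.3  1.3  1.2]
tool y ang -67.99049489975309
tcp rel hook0 outer face 0.042443543275322175 0.0005395228390681664
pics/w6.png k 1.8604651162790697
```

View pics/w6.png

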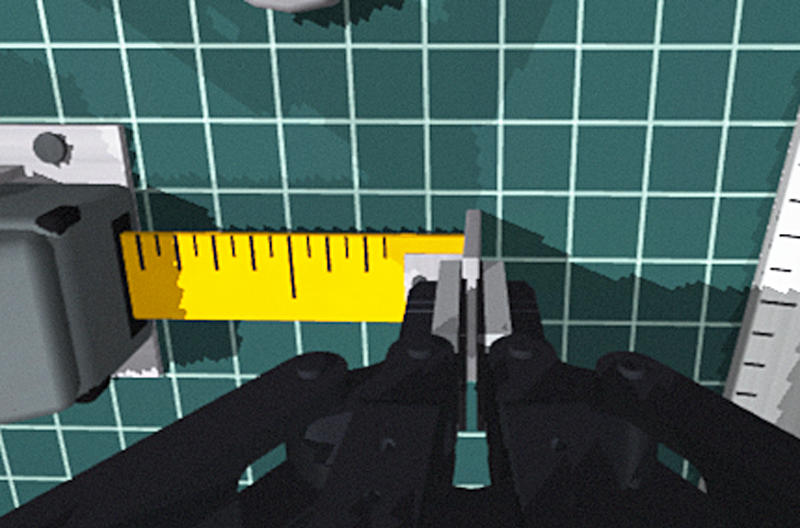

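About 94 mm out and the band is not yet showing at the mouth. A little more.

jog_arm(
  increments=[0, 0.0027, -0.0065, 0, 0, 0, 0, 0, 0, 0, 0, 0, 0, 0, 0, 0, 0, 0, 0, 0, 0, 0, 0, 0, 0],
)

```text
clock: 5.45
tcp_pos: [0.5752, 0.0504, 0.0375]
tcp_rot: [[0.927, 0.374, -0.003], [0.374, -0.927, 0.03], [0.008, -0.029, -1.0]]
contact_force: [-0.6, 1.4, 0.9]
finger_gap: 0.028
```

```bash
python3 st.py; python3 - <<'E'
from bench import r
from h import *
c=r.camera("wrist")
crop(c["frame"],0,200,160,320,"pics/w7.png")
E
```

```text
5.45 [0.5752 0.0504 0.0375] 0.027762360051245258 [-0.6  1.4  0.9]
tool y ang -68.01011932269242
tcp rel hook0 outer face 0.04719727600605143 0.00046800663376271774
pics/w7.png k 5.0
```

View pics/w7.png

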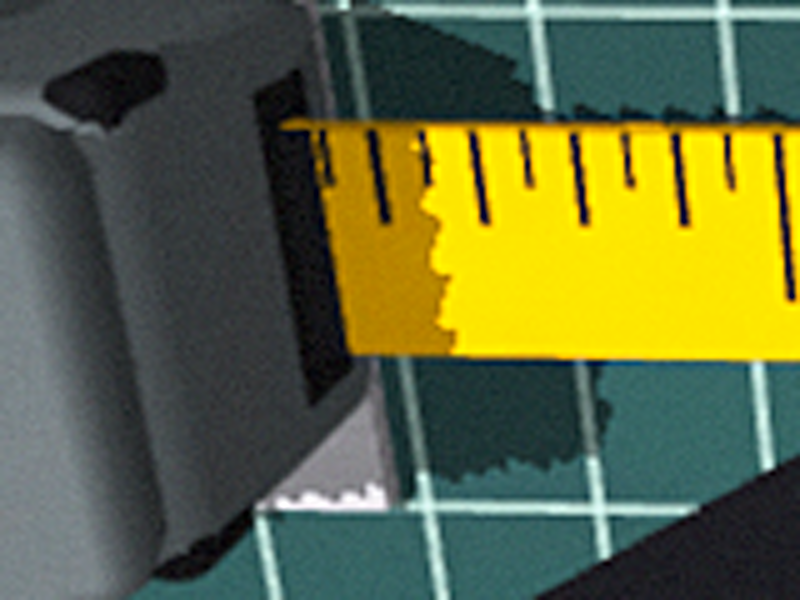

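```bash
python3 - <<'E'
from bench import r
from h import *
import pickle
s=r.read_state();c=r.camera("wrist");pickle.dump((s,c),open("w8.pkl","wb"))
f=c["frame"].astype(float);g=(255*np.clip(f/120,0,1)**.45).astype(np.uint8)
crop(g,40,210,90,290,"pics/w8.png")
# yellow end vs hook, and mouth pt predicted
m=np.array([.5377,.1398,.03]);print("mouth pred px",proj(c,m,s),(proj(c,m,s)-[40,210])*7.5)
for dy in(-.0125,.0125):
  p=m+np.array([.925*dy,.381*dy,0]);print((proj(c,p,s)-[40,210])*7.5)
E
```

```text
pics/w8.png k 7.5
mouth pred px [ 59.61354222 249.1259465 ] [147.10156666 293.44459876]
[178.37502295 460.63477975]
[114.47355263 119.01285319]
```

View pics/w8.png

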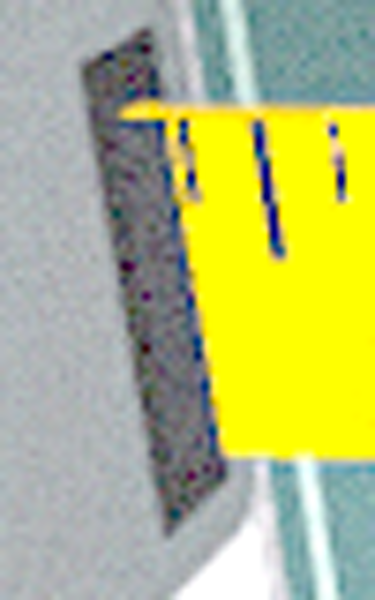

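The contrast crop shows the band beginning at x≈168 and the blade's side edge reaching the slot at x≈120. That is about 3.3 mm of band visible at 73 px per 5 mm, so about 99.5 mm out, and the kinematics give 98.8. I'll release and rise.

jog_arm(
  increments=[30, 0, 0, 0, 0, 30, 0, 0, 0, 0, 30, 0, 0, 0, 0, 30, 0, 0, 0.02, 0, 30, 0, 0, 0.02, 0],
)

```text
clock: 6.05
tcp_pos: [0.572, 0.0499, 0.0744]
tcp_rot: [[0.928, 0.373, -0.011], [0.374, -0.927, 0.029], [0.001, -0.031, -1.0]]
contact_force: [0.1, -0.1, 0.2]
finger_gap: 0.301
```

jog_arm(
  increments=[30, 0.0, 0, 0.04, 0, 30, 0.0, -0.02, 0.04, 0, 40, 0.0, -0.04, 0.04, 0, 40, 0, -0.03, 0, 0, 40, 0, 0, 0.0, 0],
)

```text
clock: 6.55
tcp_pos: [0.5725, -0.0383, 0.1976]
tcp_rot: [[0.926, 0.376, -0.007], [0.376, -0.926, 0.027], [0.004, -0.028, -1.0]]
contact_force: [0.4, 0.8, -0.5]
finger_gap: 0.401
```

```bash
python3 st.py; python3 - <<'E'
from bench import r
from h import *
import pickle
s=r.read_state();c=r.camera("wrist");pickle.dump((s,c),open("w9.pkl","wb"))
print(s["tcp_rot"].round(3))
crop(c["frame"],0,0,512,384,"pics/w9.png")
E
```

```text
6.55 [ 0.5725 -0.0383  0.1976] 0.4005852151795203 [ 0.4  0.8 -0.5]
tool y ang -67.88643348102994
tcp rel hook0 outer face 0.128178595506286 -0.03585634058763054
[[ 0.926  0.376 -0.007]
 [ 0.376 -0.926  0.027]
 [ 0.004 -0.028 -1.   ]]
pics/w9.png k 1.5625
```

View pics/w9.png

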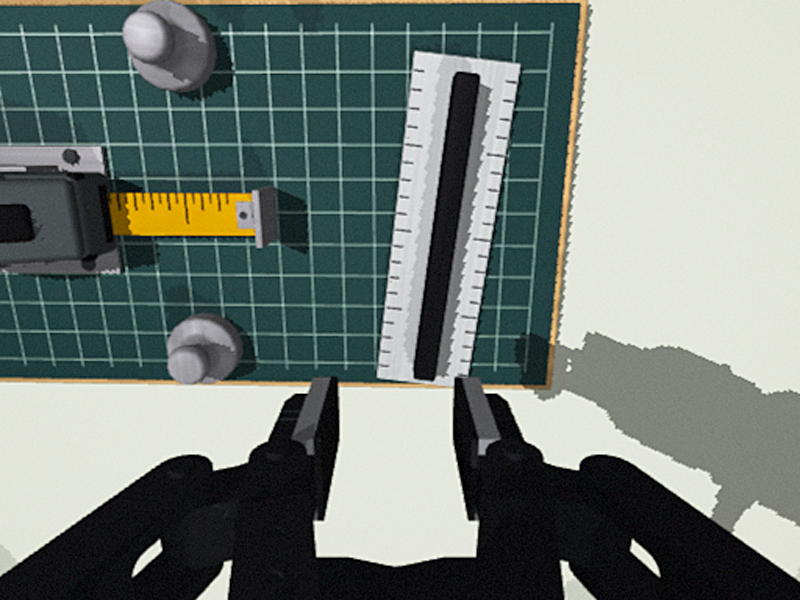

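```bash
python3 - <<'E'
from h import *
import pickle
s,c=pickle.load(open("w9.pkl","rb"))
B=lambda p:np.array(p)/1.5625-.2
R=lambda p,z:ray(c,p,z,s)
f=c["frame"].copy()
crop(f,150,105,200,165,"pics/w9h.png")
rl=[R(B(p),.021) for p in [(414,51),(521,63),(467,386),(377,380)]]
print([np.linalg.norm(rl[i]-rl[(i+1)%4]) for i in range(4)],sum(rl)/4)
t=[R(B(p),.039) for p in [(466,72),(425,380)]]
print("ridge",np.linalg.norm(t[0]-t[1]),t,(t[0]+t[1])/2, np.degrees(np.arctan2(*(t[0]-t[1])[1::-1])))
e=[R(B(p),.015) for p in [(586,3),(551,386),(0,381)]]
d=e[0]-e[1];print(np.degrees(np.arctan2(d[1],d[0])));d=e[1]-e[2];print(np.degrees(np.arctan2(d[1],d[0])))
E
```

```text
pics/w9h.png k 10.0
[np.float64(0.059825766179992225), np.float64(0.19817766587430943), np.float64(0.06003145687583395), np.float64(0.2009162412955952)] [ 0.60189582 -0.05256398  0.021     ]
ridge 0.178787564852402 [array([ 0.68789094, -0.02718915,  0.039     ]), array([ 0.51613559, -0.07683883,  0.039     ])] [ 0.60201326 -0.05201399  0.039     ] 16.123105777472905
22.27390393218856
-67.70171716219573
```

View pics/w9h.png

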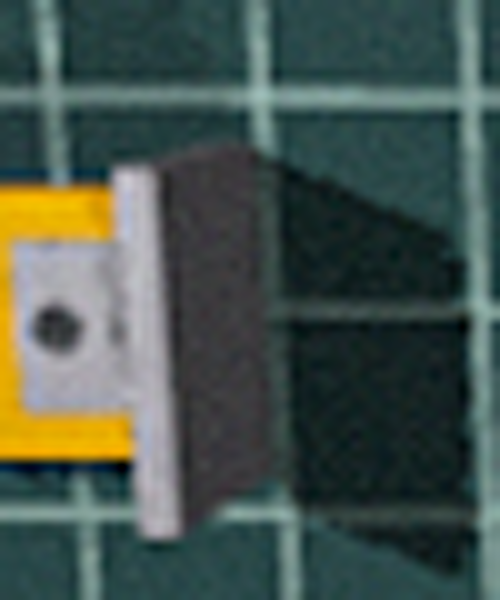

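jog_arm(
  increments=[40, 0.036, -0.001, -0.02, -0.8, 40, 0.036, 0, -0.03, 0, 40, 0, 0, -0.03, 0, 40, 0, 0, -0.02, 0, 40, 0, 0, 0, 0],
)

```text
clock: 7.1
tcp_pos: [0.6473, -0.0339, 0.0941]
tcp_rot: [[0.964, 0.266, -0.001], [0.266, -0.963, 0.031], [0.007, -0.03, -1.0]]
contact_force: [-0.6, 1.1, -0.8]
finger_gap: 0.393
```

```bash
cat > st2.py <<'E'
from bench import r
from h import *
import pickle
s0,c0=pickle.load(open("w9.pkl","rb"))
hk=[ray(c0,p,.051,s0) for p in [(165.7,121.1),(167.9,158.4)]];h=((hk[0]+hk[1])/2)[:2]
print("hook",h,np.linalg.norm(hk[0]-hk[1]),"ext",np.linalg.norm(h-[.5377,.1398]))
s=r.read_state();print(s["clock"],s["tcp_pos"].round(4),s["finger_gap"],s["contact_force"].round(1),s["tcp_rot"][:,2].round(3))
y=s["tcp_rot"][:,1];print("tool y ang",np.degrees(np.arctan2(y[1],y[0])))
a=np.radians(-67.7)
for n,o in(("hook",h),("rule0",np.array([.602,-.052]))):
  v=s["tcp_pos"][:2]-o;print("tcp rel",n,"board axes",v@[np.cos(a),np.sin(a)],v@[-np.sin(a),np.cos(a)])
a=np.radians(15.8-90);v=s["tcp_pos"][:2]-[.602,-.052];print("rule axes",v@[np.cos(a),np.sin(a)],v@[-np.sin(a),np.cos(a)])
E
python3 st2.py;python3 - <<'E'
from bench import r
from h import *
c=r.camera("wrist")
crop(c["frame"],80,100,430,362,"pics/w10.png")
E
```

```text
hook [0.57535116 0.04732206] 0.032109424427018265 ext 0.09984877703195505
7.1 [ 0.6473 -0.0339  0.0941] 0.39297181286168725 [-0.6  1.1 -0.8] [-0.001  0.031 -1.   ]
tool y ang -74.56396159756682
tcp rel hook board axes 0.10243673614866901 0.035710303729411176
tcp rel rule0 board axes 0.0004309296854864381 0.048742903305335844
rule axes -0.005089693695267454 0.048478359513452064
pics/w10.png k 2.2857142857142856
```

View pics/w10.png

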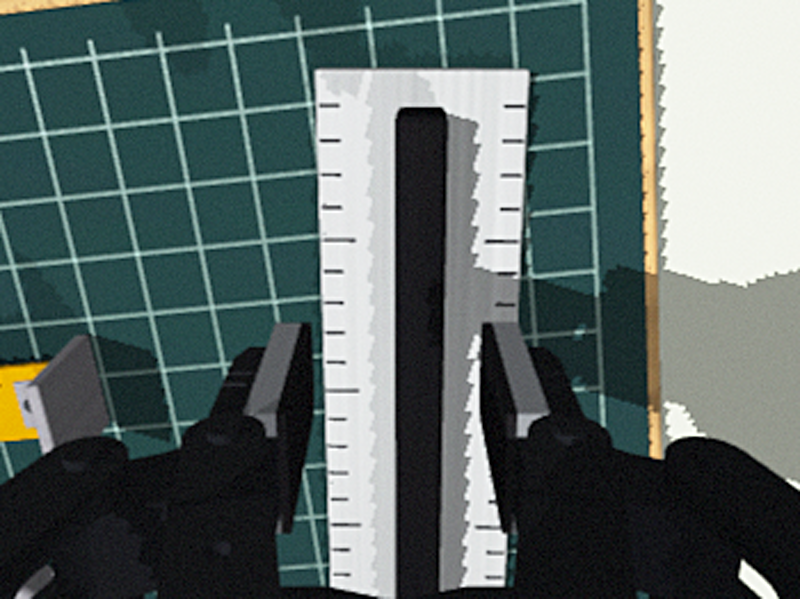

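Ext re-measured at 99.8 mm, hook 32.1 mm wide. The rule's ridge is parallel to the jaws, crop x≈420 against midline 397. I'll shift 5 mm and descend.

jog_arm(
  increments=[40, 0.001, -0.005, -0.03, 0.05, 40, 0, 0, -0.02, 0, 40, 0, 0, -0.012, 0, 40, 0, 0, 0, 0, 40, 0, 0, 0, 0],
  newtons=25,
)

```text
clock: 7.65
tcp_pos: [0.6526, -0.0366, 0.0383]
tcp_rot: [[0.961, 0.275, 0.009], [0.275, -0.961, 0.031], [0.017, -0.028, -0.999]]
contact_force: [-0.0, 1.3, 0.2]
finger_gap: 0.401
```

```bash
python3 st2.py;python3 - <<'E'
from bench import r
from h import *
c=r.camera("wrist")
crop(c["frame"],80,100,430,362,"pics/w11.png")
E
```

```text
hook [0.57535116 0.04732206] 0.032109424427018265 ext 0.09984877703195505
7.65 [ 0.6526 -0.0366  0.0383] 0.40110845854291244 [-0.   1.3  0.2] [ 0.009  0.031 -0.999]
tool y ang -74.0112978121868
tcp rel hook board axes 0.10694853747005198 0.039613315772023434
tcp rel rule0 board axes 0.004942731006869403 0.05264591534794811
rule axes -0.001048728390535454 0.05286703284082123
pics/w11.png k 2.2857142857142856
```

View pics/w11.png

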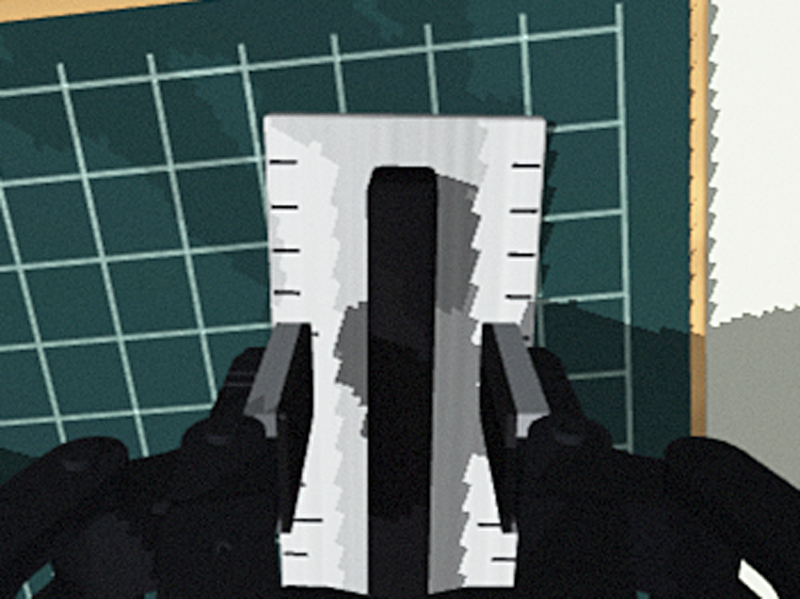

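jog_arm(
  increments=[40, -0.005, -0.002, -0.008, 0, 40, -0.002, -0.001, -0.004, 0, 40, 0, 0, 0, 0, 40, 0, 0, 0, 0, 40, 0, 0, 0, 0],
  newtons=25,
)

```text
clock: 8.2
tcp_pos: [0.6472, -0.0402, 0.0294]
tcp_rot: [[0.961, 0.275, 0.014], [0.275, -0.961, 0.031], [0.022, -0.025, -0.999]]
contact_force: [0.8, -1.0, -0.9]
finger_gap: 0.399
```

```bash
python3 st2.py
```

```text
hook [0.57535116 0.04732206] 0.032109424427018265 ext 0.09984877703195505
8.2 [ 0.6472 -0.0402  0.0294] 0.39921296557344943 [ 0.8 -1.  -0.9] [ 0.014  0.031 -0.999]
tool y ang -74.0149091178206
tcp rel hook board axes 0.10821685458674253 0.03322944677655926
tcp rel rule0 board axes 0.006211048123559961 0.04626204635248393
rule axes 0.0009341102872410075 0.046667777850287875
```

jog_arm(
  increments=[40, 0, 0, -0.002, 0, 0, 0, 0, 0, 0, 0, 0, 0, 0, 0, 0, 0, 0, 0, 0, 0, 0, 0, 0, 0],
  newtons=25,
)

```text
clock: 8.7
tcp_pos: [0.6477, -0.0401, 0.0278]
tcp_rot: [[0.961, 0.275, 0.015], [0.275, -0.961, 0.031], [0.023, -0.025, -0.999]]
contact_force: [0.3, -0.1, -0.2]
finger_gap: 0.155
```

```bash
python3 st2.py;python3 - <<'E'
from bench import r
from h import *
c=r.camera("wrist")
crop(c["frame"],80,100,430,362,"pics/w12.png")
E
```

```text
hook [0.57535116 0.04732206] 0.032109424427018265 ext 0.09984877703195505
8.7 [ 0.6477 -0.0401  0.0278] 0.15492217413681925 [ 0.3 -0.1 -0.2] [ 0.015  0.031 -0.999]
tool y ang -74.01224192661205
tcp rel hook board axes 0.10839255449764182 0.033778724195316176
tcp rel rule0 board axes 0.006386748034459242 0.04681132377124085
rule axes 0.001046500804701995 0.04723341422909597
pics/w12.png k 2.2857142857142856
```

View pics/w12.png

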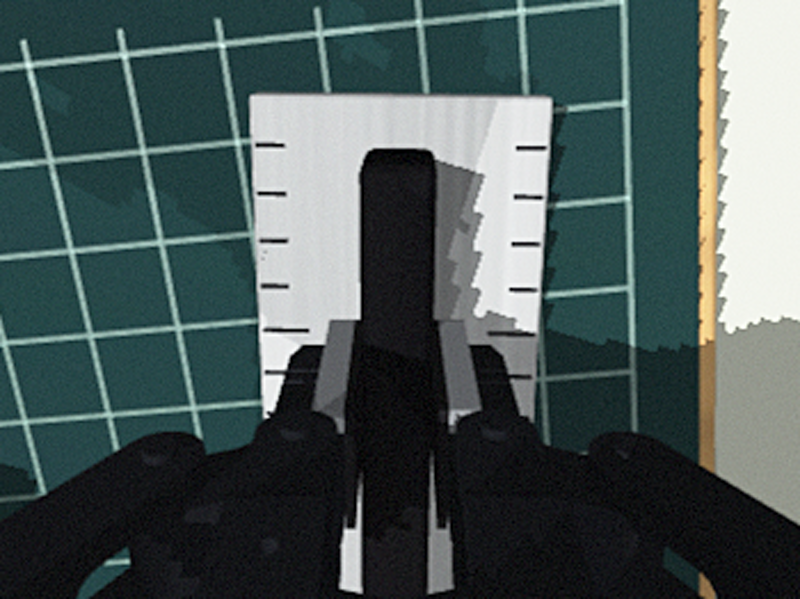

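The ridge is held (13 mm opening against 14 mm). I'll turn it square and slide it toward the hook, stopping about 12 mm short.

jog_arm(
  increments=[0, -0.003, 0.007, 0.001, 0.4, 0, -0.005, 0.012, 0, 0.4, 0, -0.005, 0.012, 0, 0, 0, -0.005, 0.012, 0, 0, 0, 0, 0, 0, 0],
)

```text
clock: 9.25
tcp_pos: [0.6287, 0.0037, 0.0278]
tcp_rot: [[0.924, 0.382, 0.011], [0.381, -0.924, 0.031], [0.022, -0.024, -0.999]]
contact_force: [-0.3, 1.0, 0.6]
finger_gap: 0.157
```

```bash
python3 st2.py
```

```text
hook [0.57535116 0.04732206] 0.032109424427018265 ext 0.09984877703195505
9.25 [0.6287 0.0037 0.0278] 0.15713255924771122 [-0.3  1.   0.6] [ 0.011  0.031 -0.999]
tool y ang -67.56272866333015
tcp rel hook board axes 0.0605705267275616 0.032845516636105916
tcp rel rule0 board axes -0.04143527973562097 0.0458781162120306
rule axes -0.0463624779742188 0.04089259823028886
```

jog_arm(
  increments=[0, -0.0038, 0.0093, 0, 0, 0, -0.0038, 0.0093, 0, 0, 0, 0, 0, 0, 0, 0, 0, 0, 0, 0, 0, 0, 0, 0, 0],
)

```text
clock: 9.75
tcp_pos: [0.6202, 0.0246, 0.0278]
tcp_rot: [[0.924, 0.381, 0.011], [0.381, -0.924, 0.031], [0.022, -0.024, -0.999]]
contact_force: [-0.7, 0.5, -0.6]
finger_gap: 0.157
```

```bash
python3 st2.py;python3 - <<'E'
from bench import r
from h import *
import pickle
d={}
for n in("scene","side","wrist"):d[n]=r.camera(n)
pickle.dump(d,open("d2.pkl","wb"))
crop(d["scene"]["frame"],260,150,340,210,"pics/s2.png");crop(d["side"]["frame"],160,165,260,240,"pics/i2.png");crop(d["wrist"]["frame"],0,0,512,384,"pics/w13.png")
E
```

```text
hook [0.57535116 0.04732206] 0.032109424427018265 ext 0.09984877703195505
9.75 [0.6202 0.0246 0.0278] 0.15714397357997592 [-0.7  0.5 -0.6] [ 0.011  0.031 -0.999]
tool y ang -67.58844492620666
tcp rel hook board axes 0.038027387105852184 0.032871841779209945
tcp rel rule0 board axes -0.06397841935733038 0.04590444135513461
rule axes -0.06876368713173929 0.03836679829797753
pics/s2.png k 10.0
pics/i2.png k 8.0
pics/w13.png k 1.5625
```

View pics/s2.png

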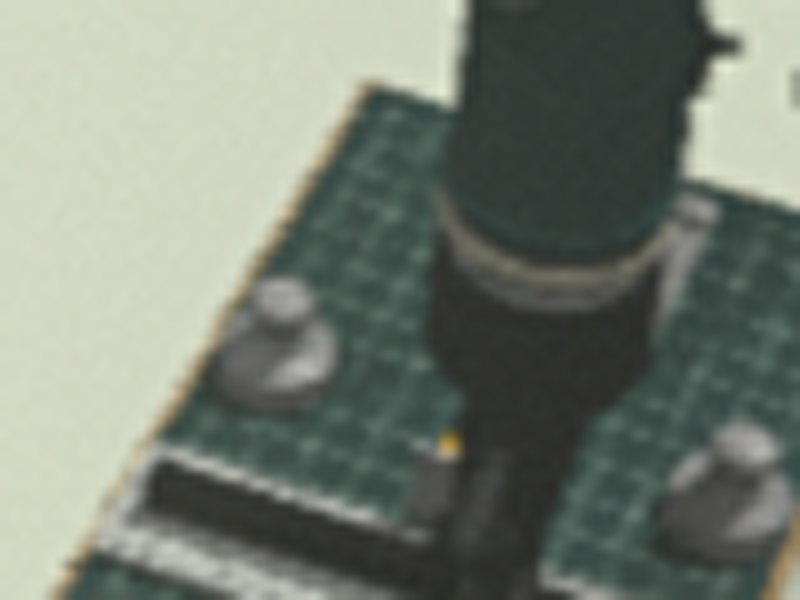

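View pics/i2.png

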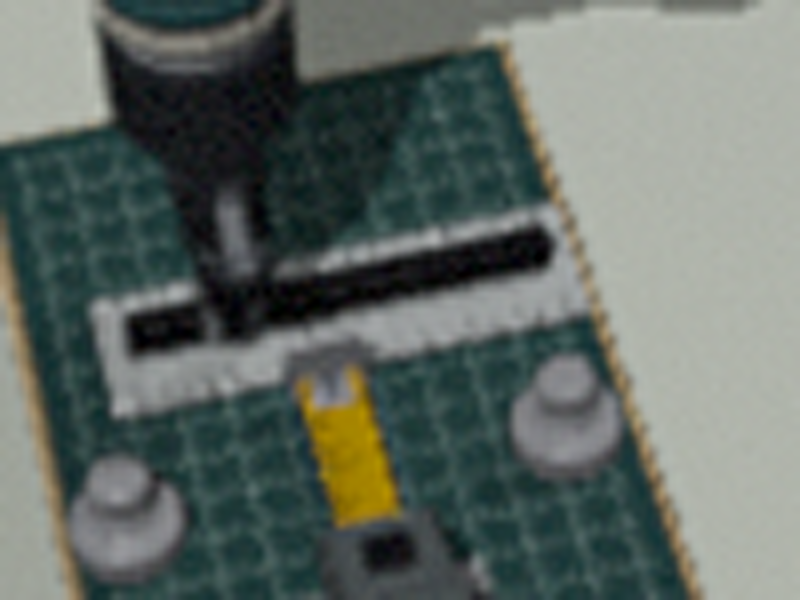

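View pics/w13.png

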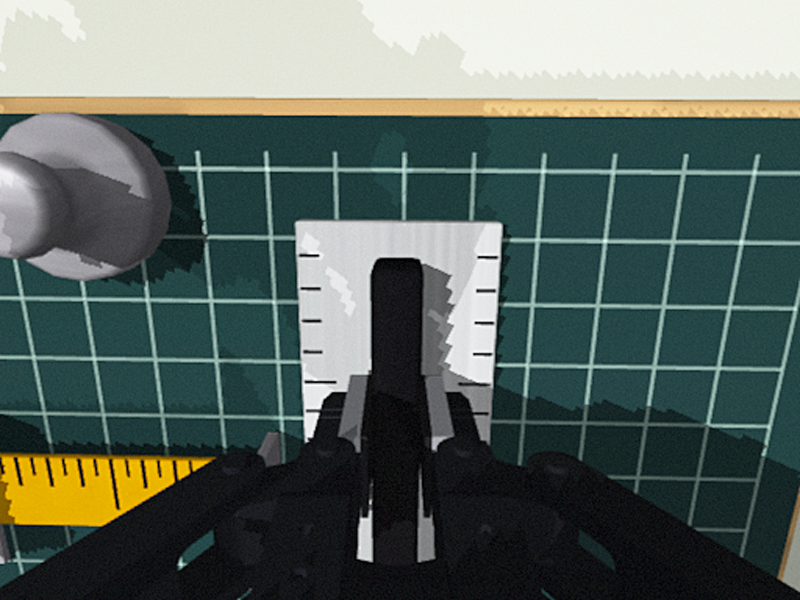

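The rule is square and about 8 mm from the hook. I'll creep in with small rows.

jog_arm(
  increments=[0, -0.0011, 0.0028, 0, 0, 0, -0.0008, 0.0018, 0, 0, 0, 0, 0, 0, 0, 0, 0, 0, 0, 0, 0, 0, 0, 0, 0],
)

```text
clock: 10.4
tcp_pos: [0.6187, 0.0285, 0.0278]
tcp_rot: [[0.925, 0.38, 0.012], [0.38, -0.925, 0.031], [0.023, -0.024, -0.999]]
contact_force: [0.3, -1.1, -1.2]
finger_gap: 0.154
```

```bash
python3 st2.py;python3 - <<'E'
from bench import r
from h import *
import pickle
s=r.read_state();c=r.camera("wrist");pickle.dump((s,c),open("w14.pkl","wb"))
crop(c["frame"],130,130,330,280,"pics/w14.png")
E
```

```text
hook [0.57535116 0.04732206] 0.032109424427018265 ext 0.09984877703195505
10.4 [0.6187 0.0285 0.0278] 0.1536360092799214 [ 0.3 -1.1 -1.2] [ 0.012  0.031 -0.999]
tool y ang -67.65695463097823
tcp rel hook board axes 0.03386811453458026 0.032965768103315196
tcp rel rule0 board axes -0.06813769192860232 0.04599836767923988
rule axes -0.07290685606038881 0.03798927782811099
pics/w14.png k 4.0
```

View pics/w14.png

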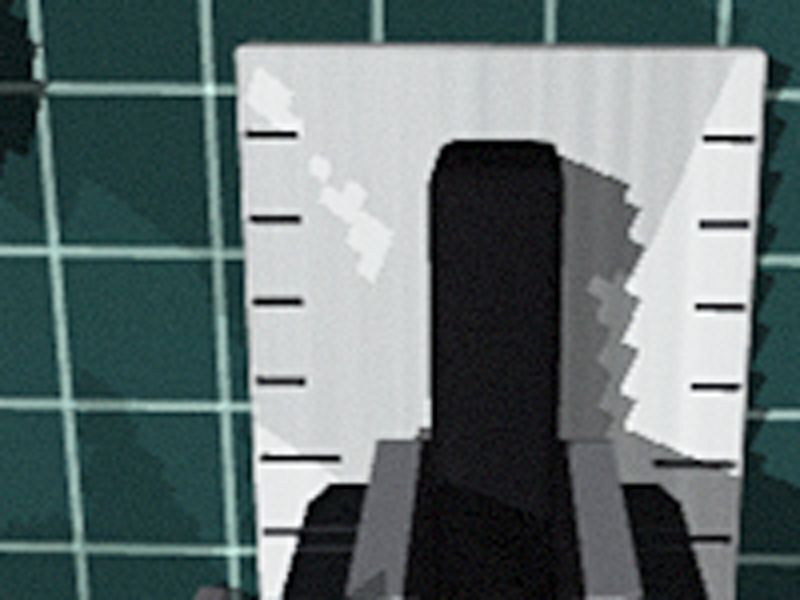

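jog_arm(
  increments=[0, -0.0009, 0.0022, 0, 0, 0, 0, 0, 0, 0, 0, 0, 0, 0, 0, 0, 0, 0, 0, 0, 0, 0, 0, 0, 0],
)

```text
clock: 10.95
tcp_pos: [0.6178, 0.0308, 0.0278]
tcp_rot: [[0.925, 0.38, 0.012], [0.379, -0.925, 0.031], [0.023, -0.024, -0.999]]
contact_force: [0.5, -0.7, -1.6]
finger_gap: 0.156
```

```bash
python3 st2.py;python3 - <<'E'
from bench import r
from h import *
c=r.camera("side")
crop(c["frame"],170,185,240,238,"pics/i3.png")
E
```

```text
hook [0.57535116 0.04732206] 0.032109424427018265 ext 0.09984877703195505
10.95 [0.6178 0.0308 0.0278] 0.15579703462368757 [ 0.5 -0.7 -1.6] [ 0.012  0.031 -0.999]
tool y ang -67.6626689373093
tcp rel hook board axes 0.03141038160066737 0.032956414482744244
tcp rel rule0 board axes -0.0705954248625152 0.04598901405866891
rule axes -0.07534773147238509 0.037701761067260836
pics/i3.png k 11.320754716981131
```

View pics/i3.png

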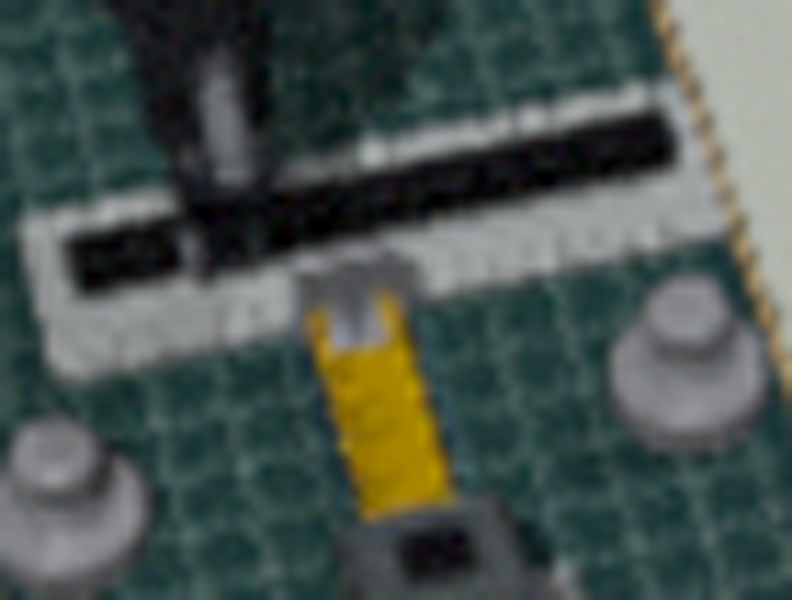

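The side view shows the rule edge at or very near the hook, square, with no contact force. The estimate is 31.4 mm. I'll release, rise and look.

jog_arm(
  increments=[26, 0, 0, 0, 0, 26, 0, 0, 0, 0, 26, 0, 0, 0.015, 0, 26, 0, 0, 0.03, 0, 26, 0, 0, 0.04, 0],
)

```text
clock: 11.5
tcp_pos: [0.6116, 0.031, 0.1096]
tcp_rot: [[0.925, 0.379, -0.003], [0.379, -0.925, 0.031], [0.01, -0.03, -1.0]]
contact_force: [0.5, -1.2, 0.5]
finger_gap: 0.26
```

jog_arm(
  increments=[26, 0, 0, 0.04, 0, 26, -0.03, -0.02, 0.03, 0, 26, -0.04, -0.03, 0.01, 0, 26, 0, 0, 0, 0, 26, 0, 0, 0, 0],
)

```text
clock: 12.0
tcp_pos: [0.5457, -0.02, 0.2077]
tcp_rot: [[0.925, 0.381, 0.019], [0.38, -0.925, 0.03], [0.029, -0.02, -0.999]]
contact_force: [0.1, 0.1, 0.1]
finger_gap: 0.259
```

```bash
python3 - <<'E'
from bench import r
from h import *
import pickle
s=r.read_state();c=r.camera("wrist");pickle.dump((s,c),open("w15.pkl","wb"))
print(s["clock"],s["tcp_pos"],s["contact_force"]);crop(c["frame"],0,0,512,384,"pics/w15.png");crop(c["frame"],190,70,290,145,"pics/w15b.png")
E
```

```text
12.0 [ 0.54568998 -0.01999185  0.20767864] [0.06186433 0.10789151 0.10145229]
pics/w15.png k 1.5625
pics/w15b.png k 8.0
```

View pics/w15.png

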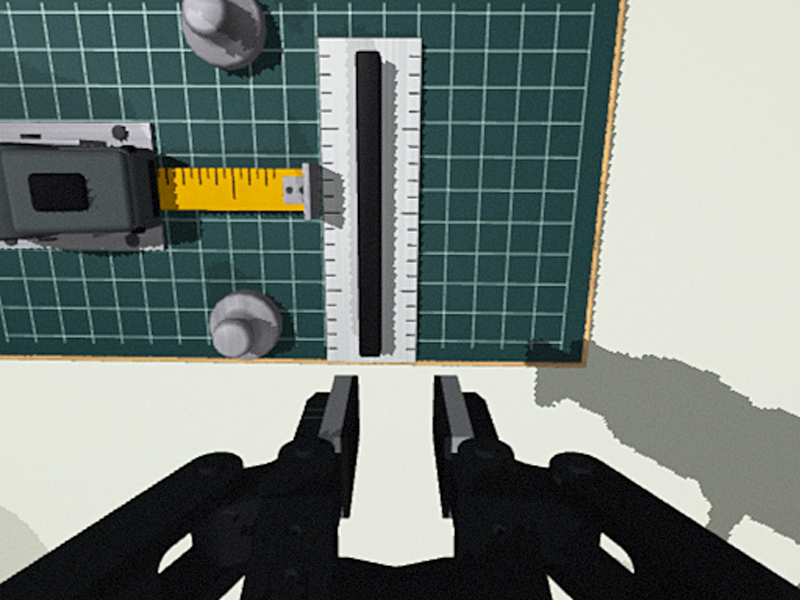

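```bash
python3 - <<'E'
from h import *
import pickle
s,c=pickle.load(open("w15.pkl","rb"))
crop(c["frame"],185,95,245,145,"pics/w15b.png")
crop(c["frame"],85,90,145,150,"pics/w15m.png")
E
```

```text
pics/w15b.png k 12.0
pics/w15m.png k 10.0
```

View pics/w15b.png

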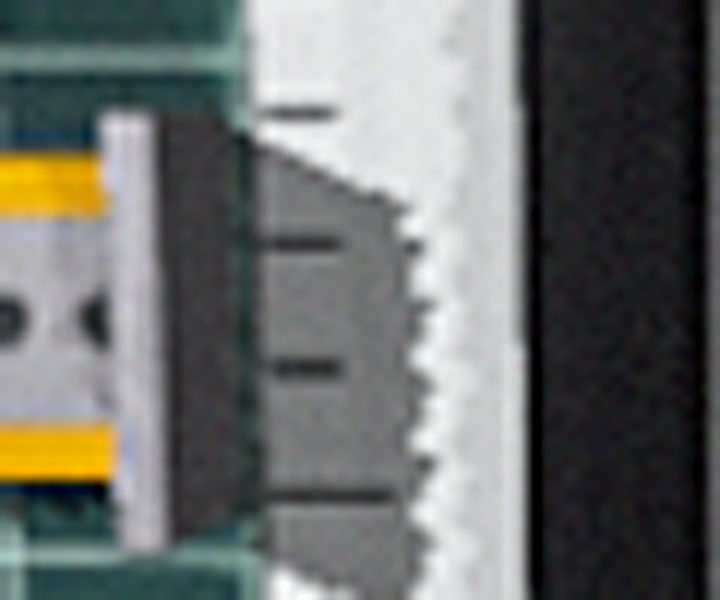

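View pics/w15m.png

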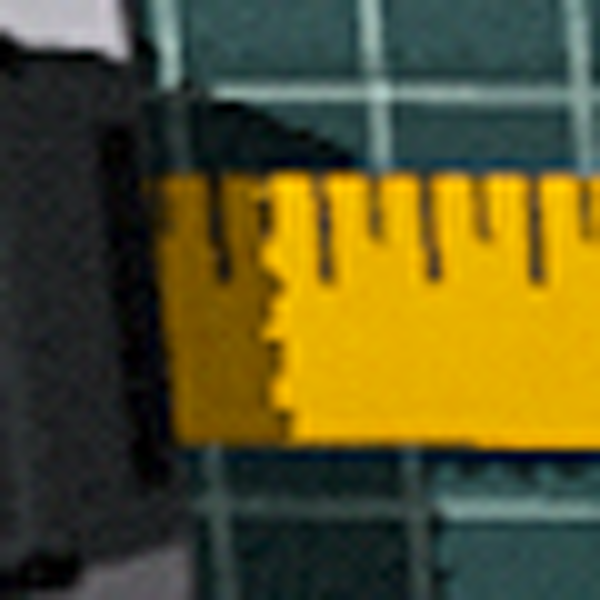

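```bash
python3 - <<'E'
from h import *
import pickle
s,c=pickle.load(open("w15.pkl","rb"))
A=lambda p:np.array(p)/12+[185,95]-.45
B=lambda p:np.array(p)/1.5625-.2
R=lambda p,z:ray(c,p,z,s)
a=np.radians(-67.7);ux=np.array([np.cos(a),np.sin(a),0]);uy=np.array([-ux[1],ux[0],0])
h=[R(A(p),.051) for p in [(157,112),(170,548)]];h0=(h[0]+h[1])/2
hb=[R(A(p),.017) for p in [(229,120),(252,525)]]
e=[R(A(p),.021) for p in [(253,112),(266,540)]]
g=[R(A(p),.039) for p in [(536,300),(706,300)]]
f=lambda p:np.round([(p-h0)@ux*1000,(p-h0)@uy*1000],1)
print("hook w",np.linalg.norm(h[0]-h[1]),"face bottom",[f(p) for p in hb],"edge",[f(p) for p in e],"ridge",[f(p) for p in g])
rl=[R(B(p),.021) for p in [(319,38),(421,38),(416,362),(328,362)]]
print([f(p) for p in rl],f(sum(rl)/4),[np.linalg.norm(rl[i]-rl[(i+1)%4]).round(4) for i in range(4)])
for i,j in((0,3),(1,2)):
  d=rl[i]-rl[j];print(np.degrees(np.arctan2(d[1],d[0])))
m=[R(np.array(p)/10+[85,90]-.45,.03) for p in [(150,178),(175,440)]];m=(m[0]+m[1])/2;print("ext by yellow/band end at mouth",(h0-m)@ux, "vs old mouth",(h0-np.array([.5377,.1398,0]))@ux, h0)
E
```

```text
hook w 0.03136830781172685 face bottom [array([-0.1, 15. ]), array([  0.6, -17.4])] edge [array([ 2.5, 15.6]), array([  2.3, -18.2])] ridge [array([26.4,  1.9]), array([39.4,  1.9])]
[array([ 3.4, 85. ]), array([62.2, 84.8]), array([  61.8, -114.2]), array([   2.2, -114.8])] [ 32.4 -14.8] [np.float64(0.0588), np.float64(0.1991), np.float64(0.0596), np.float64(0.1998)]
21.933823675931297
22.170283001033724
ext by yellow/band end at mouth 0.0962758142672187 vs old mouth 0.09964698907952407 [0.57527242 0.04750751 0.051     ]
```

Measured from above: blade 99.6 mm out, with its yellow ending 96.3 mm from the hook, which is where the band starts. The rule is square within 0.01 rad, centre 32.4 mm beyond the hook, so the gap is about 2.3 mm. That is inside the window, but "just touches" asks for closer. There is time, so I'll regrip and nudge it about 1.5 mm.

jog_arm(
  increments=[35, 0.036, 0.025, 0, 0, 35, 0.034, 0.024, -0.02, 0, 35, 0, 0, -0.04, 0, 35, 0, 0, -0.04, 0, 35, 0, 0, -0.02, 0],
)

```text
clock: 12.55
tcp_pos: [0.6243, 0.0344, 0.0873]
tcp_rot: [[0.924, 0.383, 0.028], [0.382, -0.924, 0.031], [0.037, -0.018, -0.999]]
contact_force: [-0.3, -0.3, -0.2]
finger_gap: 0.348
```

```bash
python3 st2.py
```

```text
hook [0.57535116 0.04732206] 0.032109424427018265 ext 0.09984877703195505
12.55 [0.6243 0.0344 0.0873] 0.34777424517610056 [-0.3 -0.3 -0.2] [ 0.028  0.031 -0.999]
tool y ang -67.50292210378373
tcp rel hook board axes 0.03048567578885313 0.04035689713198266
tcp rel rule0 board axes -0.07152013067432944 0.05338949670790734
rule axes -0.07710425156111173 0.04494999267627981
```

jog_arm(
  increments=[35, -0.005, -0.004, -0.02, 0, 35, 0, 0, -0.02, 0, 35, 0, 0, -0.01, 0, 35, 0, 0, 0, 0, 35, 0, 0, 0, 0],
)

```text
clock: 13.05
tcp_pos: [0.6165, 0.0346, 0.0261]
tcp_rot: [[0.922, 0.386, 0.013], [0.386, -0.922, 0.032], [0.024, -0.024, -0.999]]
contact_force: [0.3, -0.2, -0.0]
finger_gap: 0.354
```

```bash
python3 st2.py;python3 - <<'E'
from bench import r
from h import *
c=r.camera("wrist")
crop(c["frame"],80,100,430,362,"pics/w16.png")
E
```

```text
hook [0.57535116 0.04732206] 0.032109424427018265 ext 0.09984877703195505
13.05 [0.6165 0.0346 0.0261] 0.3540595692579767 [ 0.3 -0.2 -0. ] [ 0.013  0.032 -0.999]
tool y ang -67.27164419447533
tcp rel hook board axes 0.02736357921294349 0.033218811950044426
tcp rel rule0 board axes -0.07464222725023908 0.0462514115259691
rule axes -0.07939822466689529 0.037504360769997136
pics/w16.png k 2.2857142857142856
```

View pics/w16.png

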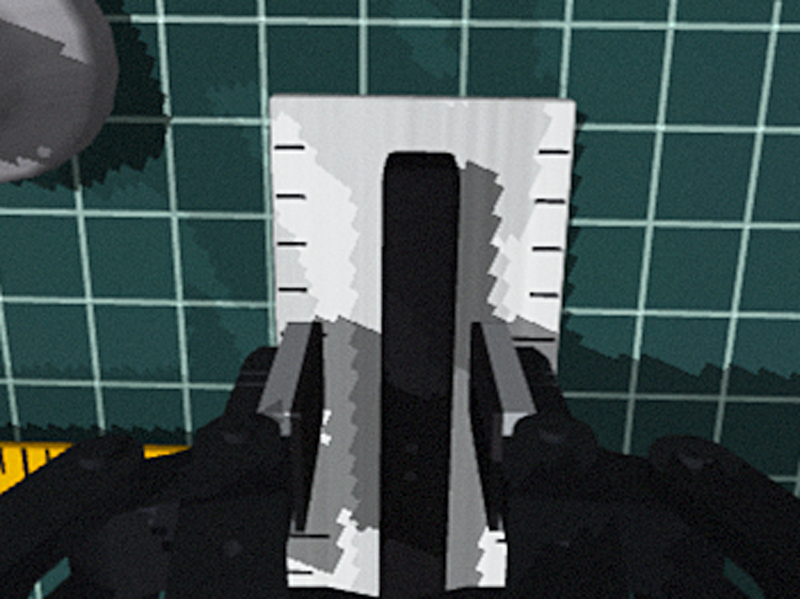

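jog_arm(
  increments=[35, 0.0011, -0.0028, 0.001, -0.05, 35, 0, 0, 0, 0, 35, 0, 0, 0, 0, 35, 0, 0, 0, 0, 35, 0, 0, 0, 0],
)

```text
clock: 13.6
tcp_pos: [0.6217, 0.0314, 0.0325]
tcp_rot: [[0.925, 0.379, 0.022], [0.378, -0.925, 0.032], [0.032, -0.021, -0.999]]
contact_force: [-0.2, -0.1, -0.3]
finger_gap: 0.353
```

```bash
python3 st2.py
```

```text
hook [0.57535116 0.04732206] 0.032109424427018265 ext 0.09984877703195505
13.6 [0.6217 0.0314 0.0325] 0.35254517357079496 [-0.2 -0.1 -0.3] [ 0.022  0.032 -0.999]
tool y ang -67.71782917390337
tcp rel hook board axes 0.03232620575361392 0.03687118862223337
tcp rel rule0 board axes -0.06967960070956866 0.04990378819815804
rule axes -0.07488095938303423 0.04169504471094759
```

jog_arm(
  increments=[0, 0, 0, -0.001, 0, 0, 0, 0, 0, 0, 0, 0, 0, 0, 0, 0, 0, 0, 0, 0, 0, 0, 0, 0, 0],
  newtons=25,
)

```text
clock: 14.1
tcp_pos: [0.6221, 0.0314, 0.0319]
tcp_rot: [[0.925, 0.379, 0.023], [0.378, -0.925, 0.032], [0.034, -0.02, -0.999]]
contact_force: [-0.1, -0.6, 1.0]
finger_gap: 0.149
```

```bash
python3 st2.py
```

```text
hook [0.57535116 0.04732206] 0.032109424427018265 ext 0.09984877703195505
14.1 [0.6221 0.0314 0.0319] 0.1493994943928664 [-0.1 -0.6  1. ] [ 0.023  0.032 -0.999]
tool y ang -67.73416727921985
tcp rel hook board axes 0.03249083790063794 0.0371657195444356
tcp rel rule0 board axes -0.06951496856254463 0.05019831912036028
rule axes -0.07475072736215886 0.042006319234006835
```

jog_arm(
  increments=[0, -0.0006, 0.0016, 0, 0, 0, 0, 0, 0, 0, 0, 0, 0, 0, 0, 0, 0, 0, 0, 0, 0, 0, 0, 0, 0],
)

```text
clock: 14.6
tcp_pos: [0.6216, 0.0328, 0.032]
tcp_rot: [[0.925, 0.38, 0.024], [0.379, -0.925, 0.031], [0.033, -0.02, -0.999]]
contact_force: [0.8, 0.2, 1.3]
finger_gap: 0.151
```

```bash
python3 st2.py
```

```text
hook [0.57535116 0.04732206] 0.032109424427018265 ext 0.09984877703195505
14.6 [0.6216 0.0328 0.032 ] 0.15088223125935918 [0.8 0.2 1.3] [ 0.024  0.031 -0.999]
tool y ang -67.68305577286569
tcp rel hook board axes 0.030992042345695435 0.0372351363342345
tcp rel rule0 board axes -0.07101376411748714 0.050267735910159185
rule axes -0.07624774664665758 0.04190562132906189
```

The rule now sits at about 31 mm, with no contact force. I'll release, rise and check.

jog_arm(
  increments=[26, 0, 0, 0, 0, 26, 0, 0, 0, 0, 26, 0, 0, 0.015, 0, 26, 0, 0, 0.03, 0, 26, 0, 0, 0.04, 0],
)

```text
clock: 15.1
tcp_pos: [0.6144, 0.0331, 0.1125]
tcp_rot: [[0.926, 0.379, 0.007], [0.378, -0.925, 0.032], [0.018, -0.027, -0.999]]
contact_force: [1.1, -0.9, -0.3]
finger_gap: 0.259
```

jog_arm(
  increments=[26, 0, 0, 0.04, 0, 26, -0.03, -0.02, 0.03, 0, 26, -0.04, -0.03, 0.01, 0, 26, 0, 0, 0, 0, 26, 0, 0, 0, 0],
)

```text
clock: 15.6
tcp_pos: [0.5479, -0.0179, 0.2096]
tcp_rot: [[0.925, 0.38, 0.027], [0.379, -0.925, 0.03], [0.036, -0.018, -0.999]]
contact_force: [0.0, 0.3, 0.0]
finger_gap: 0.265
```

```bash
python3 - <<'E'
from bench import r
from h import *
import pickle
s=r.read_state();c=r.camera("wrist");pickle.dump((s,c),open("w17.pkl","wb"))
print(s["clock"],s["tcp_pos"],s["contact_force"]);crop(c["frame"],0,0,512,384,"pics/w17.png");crop(c["frame"],175,95,245,145,"pics/w17b.png")
E
```

```text
15.6 [ 0.54786156 -0.01786861  0.20964487] [0.00755448 0.30976045 0.04321737]
pics/w17.png k 1.5625
pics/w17b.png k 11.428571428571429
```

View pics/w17.png

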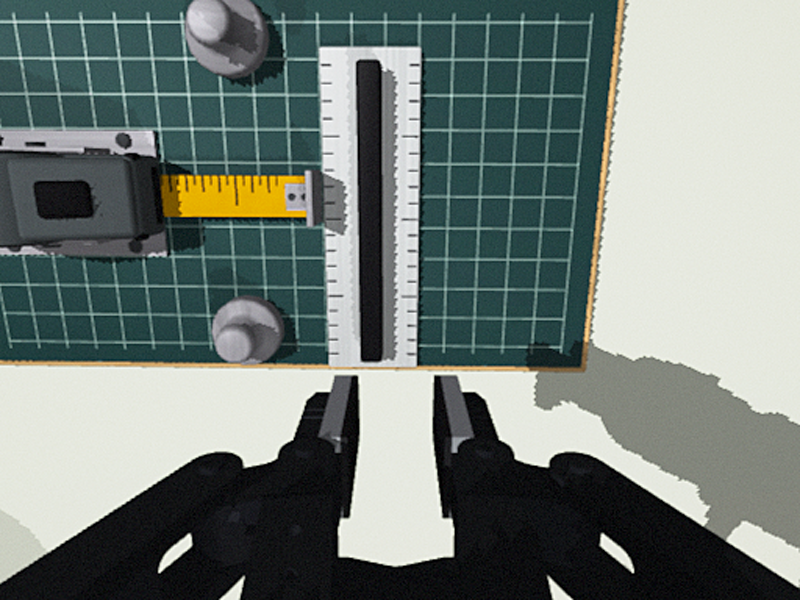

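View pics/w17b.png

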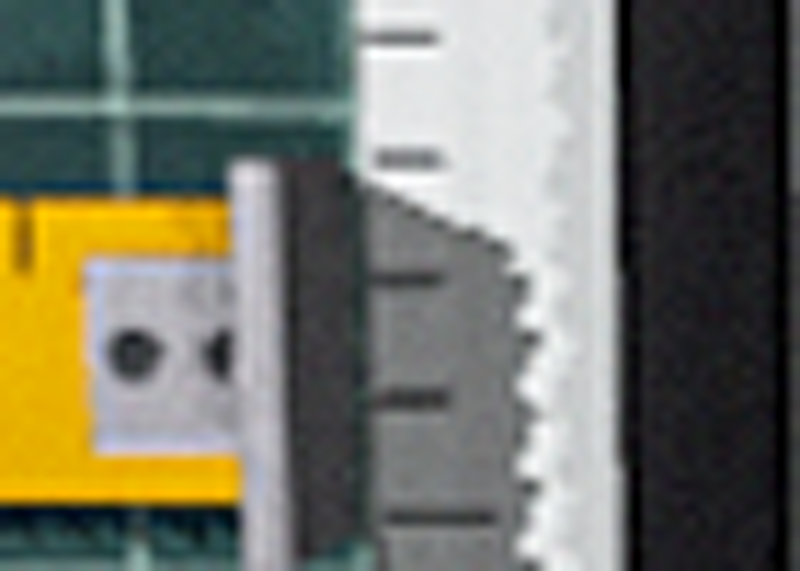

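```bash
python3 - <<'E'
from h import *
import pickle
s,c=pickle.load(open("w17.pkl","rb"))
A=lambda p:np.array(p)/11.4286+[175,95]-.45
B=lambda p:np.array(p)/1.5625-.2
R=lambda p,z:ray(c,p,z,s)
a=np.radians(-67.7);ux=np.array([np.cos(a),np.sin(a),0]);uy=np.array([-ux[1],ux[0],0])
h=[R(A(p),.051) for p in [(280,160),(292,480)]];h0=(h[0]+h[1])/2
e=[R(A(p),.021) for p in [(358,100),(376,520)]]
g=[R(A(p),.039) for p in [(622,300),(788,300)]]
f=lambda p:np.round([(p-h0)@ux*1000,(p-h0)@uy*1000],1)
print("edge",[f(p) for p in e],"ridge",[f(p) for p in g])
rl=[R(B(p),.021) for p in [(320,46),(422,46),(417,367),(329,368)]]
print([f(p) for p in rl],f(sum(rl)/4),[np.linalg.norm(rl[i]-rl[(i+1)%4]).round(4) for i in range(4)])
for i,j in((0,3),(1,2)):
  d=rl[i]-rl[j];print(np.degrees(np.arctan2(d[1],d[0])))
print("ext",(h0-np.array([.5377,.1398,0]))@ux, h0)
E
```

```text
edge [array([ 1.6, 16.8]), array([  1.9, -18.3])] ridge [array([25.2,  1.2]), array([38.5,  1.2])]
[array([ 2.7, 82. ]), array([62.2, 81.8]), array([  61.7, -117.8]), array([   1.6, -119. ])] [ 32.1 -18.3] [np.float64(0.0595), np.float64(0.1997), np.float64(0.0601), np.float64(0.201)]
21.991115515734595
22.142617453337113
ext 0.09978706753405896 [0.57861141 0.04872553 0.051     ]
```

The edge is now about 1–1.7 mm from the hook, well inside the window. Yaw error is below 0.01 rad and the blade is at 99.8 mm. The weights stand where they were and the robot is clear, so I'll hand in.

```bash
python3 -c "
from bench import r
s=r.read_state();print(s['clock'],s['qd'].round(3));print(r.sign_off())"
```

```text
15.65 [ 0.015  0.036 -0.006  0.005 -0.015  0.003]
the job is handed in; nothing more can be done
None
```

I drew the tape out by its hook, released it at the black band, and slid the rule up square across the end of the blade. The job was handed in at 15.7 s, well inside the 51 s limit, and no verdict was reported.

**Last checks, from the wrist camera:**

| Check | Measured | Required |
|---|---|---|
| Blade drawn out | 99.8 mm, band at the mouth | 96 to 104 mm |
| Rule centre beyond the hook face | about 32 mm (gap 1.5–2 mm) | 27 to 34 mm (gap at most 4 mm) |
| Squareness to the blade | within about 0.01 rad | within 0.06 rad |
| Rule's middle off the blade's line | about 18 mm | within 60 mm |

- **Gap:** the rule does not quite touch the hook. It first lay about 2.3 mm away, so I gripped it again and nudged it closer. The last gap readings ran from 1.6 to 2.1 mm.
- **Hook position:** the last picture placed the hook 3 mm sideways of the earlier ones, probably because the tool had tilted by about 2°. Only measurements relative to the hook were used.
- **Rest of the scene:** the pattern weights looked unmoved, but I did not measure them again. I did not recheck the cone, dish, shears, cutter and reel. The arm was clear of the board at hand-in and showed no contact force.

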